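Tighten the cell's clamp nut with the ring spanner

ROBOT

A 6-joint arm with a two-finger parallel gripper is mounted at the origin on the work surface. World frame = base frame: x ahead of the robot, y to its left, z up, the work surface at z = 0. Lengths are in mm, angles in rad, forces in N, time in s.
With the tool pointing down it reaches from about 375 to 925 mm from the base axis. Payload 5.7 kg.
Tool frame: the origin (TCP) lies on the mounting face of the last link; the fingertips stand 182 mm ahead of it and the grasp point (between the pads) lies 163 mm ahead of it; z points along the fingers, y is the line along which they close (so a half turn about z gives the same grasp; the last joint's range is limited). The gripper opens to 88 mm and grips with 3 to 60 N. Pads are 20 mm wide; open, the fingers measure 115 mm over their backs; the gripper's body (75 mm by 178 mm) begins 61 mm behind the grasp point.
Start: joints at [-1.443, 0.359, 1.51, -0, 1.272, -0.115], TCP at [144.242, -582.391, 404.623] pointing down, gripper open.
Joint ranges: [-2.97, 2.97], [-1.01, 2.36], [0.21, 2.38], [-0.96, 4.11], [0.2, 2.71], [-2.98, 2.98]. Speed limits (rad/s): [2.39, 2.39, 3.14, 3.14, 3.14, 3.14].

INTERFACE

Orientations are given as a 3x3 rotation matrix whose columns are the frame's x, y, z axes.
In Python, from bench import bot gives the robot as it stands.
- The arm moves only by the tool move_arm, never from a script. Its argument "plan" is a list of rows, each an object with "grip": the closure, from 0 (fully open) to 1 (shut); "xyz": the shift along the tool's x, y, z in mm, a list of three; "dr": the turn, a rotation vector about the tool's x, y, z in degrees, a list of three. A call has exactly 5 rows; each row is the pose to reach, as a shift and turn from the pose commanded when the call began, along the tool's axes at that moment; what a row does not reach only later rows make up. A row lasts 1/8 s, in which the tool goes at most 62.5 mm and 10.7 degrees, less where a joint would pass 70% of its speed; a pose out of reach is approached as far as the arm can. A call with a gripper value outside its range is refused whole. The fingers move at their own pace and stop on an object; the grip force is fixed at half the most. Time passes only in rows, so rows that repeat a pose let the fingers close, or fill a call up. It gives the time, the measured TCP pose, the force, the opening and the grip force at its end, in the units of the state.
- bot.read_state(): the state, without advancing time (a new reading comes with each control period).
- bot.get_image(name): name is "side" or "top"; returns a dict with "image" (384x512x3 uint8, red, green, blue), "depth" (384x512 float32, mm along the optical axis (not along the pixel's ray), 0 where there is no reading), "fx", "fy", "cx", "cy" (pixels), "dist" ([k1, k2, p1, p2, k3] as OpenCV has them; the pictures are not rectified), "cam_to_world" (4x4, takes a point from camera to world coordinates). Camera axes: x right, y up, looking along -z (the intrinsics and any distortion apply to the point x, -y, -z); pixel columns grow to the right and rows downward; lengths in mm; the calibration is good to about 2 mm. A picture is of the moment at which its call begins.
- bot.close_job(): hands the job in; it is judged then, once.
Trained networks look in a picture, given as the dict that the camera call returned (one of the last four; its "shot" number tells which), for a name from the list of things; names that differ only in an ending like _2 or _b are one class to them, and where a whole thing is asked for, a point or a joint stands for the part that bears it (a point fixed in the world has none). Each returns a list of dicts, best first, with "confidence" (0 to 1); they miss things now and then, are a little off and sometimes report something else, mostly with a low value. They report only what shows in the picture. A call takes as long as a camera call. They do not tell look-alikes from the thing itself.
- bot.cut_out(picture, target): "pixels" (384x512 bool, what is visible of it) and "xy" ([column, row] in pixels, amid what is visible of it).
- bot.tip_of(picture, target): "xy" ([column, row] in pixels: a listed point, or the origin of a listed thing).
The state is a dict: "clock": time; "qpos": joint angles; "joint_velocities": joint speeds; "joint_efforts": joint torques, N m; "tcp_pos": TCP position; "orientation": TCP orientation; "force": force on the tool from outside, world axes, zero at the start; "ft_torque": the same for the moment, N m; "grip_width": opening from 0.0 (shut) to 1.0 (fully open); "grip_force": force on a finger pad.
Only numpy, scipy, OpenCV 4.12 (cv2) and the standard library are available. Lean on these libraries where they do the work, as an engineer would, in place of code of your own. Each camera call takes 0.05 s, during which the arm holds its last target. There are 200 camera calls.

TASK

Take the ring spanner from its orange rest and tighten the dark hexagon nut on the test cell with it, clockwise seen from above: the two blue ribs leave only a short swing, so lift the ring off and seat it again for each stroke. Turn the nut fully home and pull it firmly tight against its hard stop, to about 1 N m and never as much as 1.7, without forcing the spanner against the ribs; touch the nut only with the spanner and leave everything else undisturbed. Then lay the spanner back on the two orange bars of the rest, the way it lay at the start.

Things in the scene. Friction and masses are not known exactly. Their poses are not given: they have to be found in the camera images.
- wrench: Loose steel ring spanner, 0.17-0.28 kg, 12 mm thick throughout. Origin on the underside at the ring's centre; z up; handle along its -x. Ring: closed hexagon, hole 32 mm across flats (two flats face +x and -x), 46 mm across outside. Straight handle 16 mm wide, 12 mm high, ending in a round tail at x = -210 mm; a red strip marks the grip zone.
- wrench_grip (a point): Point in the middle of the spanner's handle, 125 mm from the ring centre towards the tail, 6 mm above the underside: where to hold it across its 16 mm width (from 112 to 150 mm clears the ribs). Grip it hard, about 100 N, or it tilts in the fingers; before lifting the ring off, turn back half the play so that it is free.
- rest: Fixed tool rest: black base 220 x 90 x 6 mm (x -125 to +95), two orange cross bars, each 22 mm (x) by 90 mm (y), flat tops 30 mm above the table, centred at x = +60 and -100 mm. Origin on the table, z up. The spanner starts on the bars along the rest's x, ring to +x, ring centre near x = +75 mm, y = 0, and belongs back there (within 20 mm, 15 degrees).
- cell: Fixed soil test cell. Origin on the table straight under the nut's axis; z up. Round brass chamber (lid radius 65 mm, top 55 mm, knob to 90 mm) centred 100 mm along +x; the spanner swings on the -x side. Base plate 15 mm thick, x -80 to +170, y +-100 mm. The blue strap under the nut has a flat top at 45 mm, on which a seated ring lies.
- rib_left: Fixed upright blue rib, 8 mm thick, 40 to 85 mm from the nut's axis, 15 to 85 mm above the table. The handle of a seated spanner meets it flat when the spanner's yaw is 40 degrees clockwise (from above) of the cell's yaw: the end of a tightening stroke. Origin on the nut's axis, 15 mm above the table; axes as the cell.
- rib_right: As rib_left, mirrored: met when the spanner's yaw is 40 degrees anticlockwise of the cell's yaw. Free swing between the ribs: 80 degrees.
- nut: Dark hexagon nut, 30 mm across flats, 13 mm high, above it a cone 30 to 23 mm wide up to 18 mm, brass stud to 23 mm. Origin on its axis at its lower face, 45 mm above the table. Flats face its +x and -x; a yellow mark on top points to its -x. The ring fits over it at the nut's yaw plus any multiple of 60 degrees, with 1 mm play all round and 7.5 degrees either way. Lift 24 mm to clear it.
- jar: Bystander: white screw jar, 60 mm wide.
- slides: Bystander: pink box of glass slides, 85 x 60 x 30 mm.
- dish: Bystander: white dish, 90 mm wide.
- gasket: Bystander: black rubber ring, 60 mm wide.
- weight: Bystander: brass weight, 44 mm wide.
- vial: Bystander: amber vial, 36 mm wide.
- nut_turn (a joint): Turn of the nut in rad: grows as it is tightened, clockwise from above. 0 is the hard stop (fully home, yellow mark to the cell's -x); starts at -1.7 to -0.95. Nut yaw = cell yaw minus this. Steady friction of 0.45 N m; stays where it is left. At the stop the torque rises steeply: 1 N m is 8 N at the grip, and some 68 N between ring and nut.
Things that resemble listed ones, but are neither listed nor needed, are in the scene too. Leave any white or yellow look-alike of the rest alone.

How it is judged (in metres and radians):
On the way, in this order (a step that is already met when the one before it is completed fails the run):
1. the spanner's ring is seated on the nut (horizontal distance between wrench and nut below 0.003 m and z of wrench in the frame of nut below 0.006 m and angle between wrench's own z axis and vertical below 0.1 rad), for 0.1 s.
2. the nut is fully home and pulled tight (about 0.75 N m or more) (value of joint nut_turn above -0.05 rad and contact force between wrench and nut above 50 N), for 0.1 s.
At the end, for the whole second after the job is handed in: The nut is within 0.05 rad of its hard stop; the spanner lies still and flat on both orange bars, ring centre within 25 mm of its nominal place in x and y and within 17 degrees of the rest's direction (value of joint nut_turn above -0.05 rad and x of wrench in the frame of rest between 0.05 and 0.1 m and y of wrench in the frame of rest between -0.025 and 0.025 m and z of wrench in the frame of rest between 0.026 and 0.034 m and angle between the x axis of wrench and the x axis of rest, either way round below 0.3 rad and linear speed of wrench below 0.01 m/s); the robot touches nothing.
It fails at once if the spanner presses on a rib with more than 20 N (contact force between wrench and rib_left above 20 N or contact force between wrench and rib_right above 20 N).
It fails at once if the nut is overtightened or the spanner jammed on it (about 1.8 N m) (contact force between wrench and nut above 125 N).
It fails at once if a bystander is moved by more than 20 mm (distance of any of jar, slides, dish, gasket, weight, vial from where it was at the start of the episode above 0.02 m).
It fails at once if the fingers touch the nut (contact force between the fingers and nut above 1 N).
It also fails if it takes over 72 s, if anything falls off the work surface, if the arm or the gripper's body presses on something with over 40 N, if the wrist force passes 120 N, or if a joint passes its speed limit or range.

## Working session

There is one attempt and no reset: what is moved stays moved. The work goes in short steps, Python scripts to look and compute and a tool call to move; the robot and the scene stay as the last step left them, time stands still between calls to the robot, and variables do not carry over. Pictures are saved under pics/ and viewed, at most 10 in all, crops included, and the job is handed in when it is done.

Besides the shell and the picture viewer there is one more tool, called as name(argument=value, ...) on one line, values as JSON. move_arm: Moves the arm, as the interface text tells. Its arguments: {"type":"object","properties":{"plan":{"type":"array","items":{"type":"object","properties":{"grip":{"type":"number"},"xyz":{"type":"array","items":{"type":"number"}},"dr":{"type":"array","items":{"type":"number"}}}}}},"required":["plan"]}

```bash
mkdir -p pics; ls; cat > h.py <<'E'
import numpy as np, cv2
from bench import bot
def px2w(p,uv,z=None,d=None):
    K=np.array([[p['fx'],0,p['cx']],[0,p['fy'],p['cy']],[0,0,1.]])
    uv=np.atleast_2d(np.array(uv,float))
    n=cv2.undistortPoints(uv[:,None,:],K,np.array(p['dist'],float))[:,0]
    T=np.array(p['cam_to_world']); r=np.c_[n[:,0],-n[:,1],-np.ones(len(n))]@T[:3,:3].T; o=T[:3,3]
    if d is not None: return o+r*np.reshape(d,(-1,1))
    return o+r*((z-o[2])/r[:,2])[:,None]
def cloud(p,mask):
    v,u=np.nonzero(mask&(p['depth']>0)); return px2w(p,np.c_[u,v],d=p['depth'][v,u]),np.c_[u,v]
E
python3 - <<'E'
from h import *
for n in('top','side'):
    p=bot.get_image(n); cv2.imwrite(f'pics/{n}0.png',p['image'][:,:,::-1]); np.save(f'/tmp/{n}.npy',p,allow_pickle=True)
    print(n,np.round(np.array(p['cam_to_world'])[:3,3]),p['fx'],p['dist'])
    for t in ['wrench','rest','nut','cell','rib_left','rib_right']:
        for c in bot.cut_out(p,t)[:3]:
            P,_=cloud(p,np.array(c['pixels'])); print(t,round(c['confidence'],2),np.round(c['xy']),np.round(np.median(P,0)) if len(P) else None,len(P))
    for t in ['wrench','rest','nut','cell','wrench_grip']:
        print(t,[(round(c['confidence'],2),np.round(c['xy'],1)) for c in bot.tip_of(p,t)[:3]])
E
```

```text
pics
top [ 406.  -32. 1075.] 369.06475542876933 [-0.01704985  0.          0.          0.          0.        ]
wrench 0.67 [330. 197.] [ 487. -226.   42.] 597
wrench 0.47 [407. 222.] [ 418. -425.   82.] 536
rest 0.58 [365. 308.] [ 175. -320.    7.] 2425
rest 0.57 [326. 200.] [ 473. -221.    7.] 1940
rest 0.56 [170. 276.] [262. 229.   7.] 2532
nut 0.67 [204. 149.] [613. 129.  61.] 114
cell 0.69 [208. 136.] [660. 119.  16.] 5578
rib_left 0.65 [188. 162.] [580. 182.  68.] 151
rib_right 0.45 [217. 166.] [571.  86.  83.] 78
rib_right 0.18 [328. 204.] [ 458. -225.   42.] 434
wrench [(0.91, array([326.4, 166.3])), (0.72, array([359.3, 115. ])), (0.43, array([402.5, 221.9]))]
rest [(0.69, array([361.6, 305.5])), (0.67, array([327.9, 196.1])), (0.66, array([172.3, 269.5]))]
nut [(0.63, array([205.5, 148.3]))]
cell [(0.92, array([208.6, 153.1]))]
wrench_grip [(0.77, array([334.5, 211.7]))]
side [461. 907. 698.] 360.4213829344957 [-0.04720052  0.          0.          0.          0.        ]
wrench 0.73 [251. 172.] [ 502. -222.   38.] 359
rest 0.98 [329. 169.] [ 207. -298.    5.] 539
rest 0.79 [336. 272.] [262. 238.   6.] 2230
rest 0.65 [259. 181.] [ 467. -205.    5.] 712
nut 0.65 [202. 229.] [618. 141.  58.] 114
cell 0.83 [181. 243.] [669. 167.  15.] 4184
rib_left 0.7 [214. 240.] [581. 192.  53.] 229
rib_left 0.54 [295. 322.] [377. 418.  38.] 435
rib_right 0.71 [220. 221.] [572.  91.  52.] 304
wrench []
rest [(0.75, array([254.5, 180.1])), (0.63, array([326.4, 270. ])), (0.61, array([331. , 171.6]))]
nut [(0.51, array([201.2, 229.2]))]
cell [(0.97, array([204.4, 244.3]))]
wrench_grip [(0.62, array([264.4, 173.3]))]
```

View pics/top0.png

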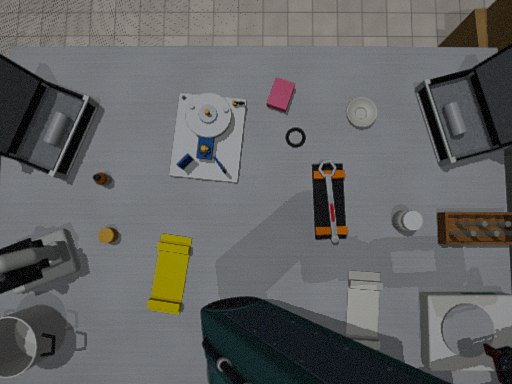

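```bash
python3 - <<'E'
import cv2
a=cv2.imread('pics/top0.png')
x=cv2.resize(a[140:260,280:380],None,fx=4,fy=4,interpolation=cv2.INTER_CUBIC)
y=cv2.resize(a[90:210,150:250],None,fx=4,fy=4,interpolation=cv2.INTER_CUBIC)
cv2.imwrite('pics/crop1.png',cv2.hconcat([x,y]))
E
```

```text
(no output)
```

View pics/crop1.png

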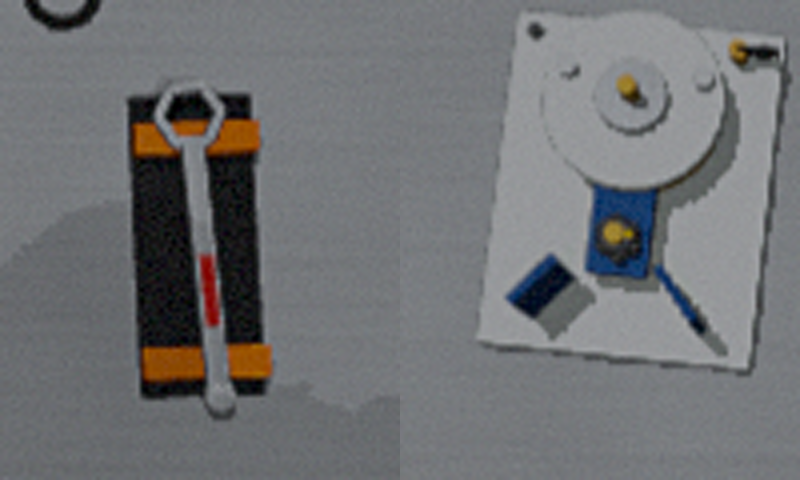

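View pics/side0.png

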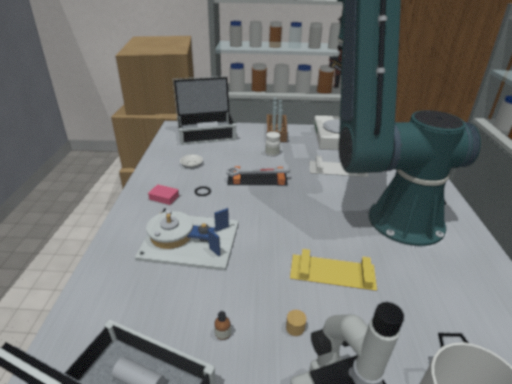

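Top view: the candidates for the rest are the orange-barred one at (329,200), the yellow look-alike at (170,275) and the white one at (363,305). I choose the orange one. The spanner lies on it, ring at (326,167), red strip at (333,212). In the close crop the nut is at about (205,148), with its yellow mark pointing right and slightly down.

```bash
cat >> h.py <<'E'
def hsv(p): return cv2.cvtColor(np.ascontiguousarray(p['image']),cv2.COLOR_RGB2HSV)
def box(m,x0,y0,x1,y1):
    r=np.zeros_like(m); r[y0:y1,x0:x1]=m[y0:y1,x0:x1]; return r
def axis(P):
    c=P.mean(0); w,V=np.linalg.eigh(np.cov((P-c).T)); v=V[:,-1]; return c,v*np.sign(v[0]),np.sqrt(w)
E
python3 - <<'E'
from h import *
p=np.load('/tmp/top.npy',allow_pickle=True).item()
H=hsv(p); h,s,v=[H[...,i].astype(int) for i in range(3)]
org=box((h>8)&(h<20)&(s>180)&(v>120),305,150,355,250)
P,uv=cloud(p,org); 
for nm,sel in(('hi',uv[:,1]<200),('lo',uv[:,1]>=200)):
    q=px2w(p,uv[sel],z=30)[:,:2]; print('bar',nm,sel.sum(),cv2.minAreaRect(q.astype(np.float32)),np.round(np.median(P[sel],0),1),P[sel][:,2].std())
# wrench: bright grey/red above bars
X,uv=cloud(p,box(np.ones_like(org),300,145,360,255))
col=H[uv[:,1],uv[:,0]]
w=(X[:,2]>35)&(X[:,2]<55)&(((col[:,1]<60)&(col[:,2]>110))|((col[:,0]<6)|(col[:,0]>172))&(col[:,1]>120))
q=px2w(p,uv[w],z=42)[:,:2]; print('wrench n',w.sum(),'z',np.percentile(X[w][:,2],[10,50,90]))
hd=uv[w][:,1]>182; c,a,sd=axis(q[hd]); print('handle c',c,'yaw',np.degrees(np.arctan2(a[1],a[0])),sd)
t=(q-c)@a; print('extent t',t.min(),t.max()); 
ring=t>t.max()-48; n=np.array([-a[1],a[0]]); y=(q-c)@n
print('tail->ringcentre from tail', c+a*(t.min()+219), 'from front', c+a*(t.max()-24),'ring lateral',(y[ring].min()+y[ring].max())/2)
red=box(((h<6)|(h>172))&(s>120),305,150,355,250); vv,uu=np.nonzero(red); print('red',px2w(p,np.c_[uu,vv],z=42).mean(0))
# cell
m=bot.cut_out  # plate
pl=box((s<40)&(v>150),160,85,255,190)
X,uv=cloud(p,box(np.ones_like(org),160,85,255,190)); col=H[uv[:,1],uv[:,0]]
b=(X[:,2]>9)&(X[:,2]<22)
r=cv2.minAreaRect(px2w(p,uv[b],z=15)[:,:2].astype(np.float32)); print('plate',r,np.percentile(X[b][:,2],[10,50,90]))
blue=(col[:,0]>100)&(col[:,0]<125)&(col[:,1]>120)
bl=blue&(X[:,2]>38)&(X[:,2]<51); q=X[bl]; print('strap',bl.sum(),q.mean(0),cv2.minAreaRect(px2w(p,uv[bl],z=45)[:,:2].astype(np.float32)))
lid=(X[:,2]>50)&(X[:,2]<60)&(uv[:,1]<140); print('lid',cv2.minEnclosingCircle(px2w(p,uv[lid],z=55)[:,:2].astype(np.float32)))
nn=(X[:,2]>55)&(X[:,2]<75)&(abs(uv[:,0]-205)<12)&(abs(uv[:,1]-149)<11); print('nut',nn.sum(),X[nn].mean(0))
for r_ in range(141,158): print(' '.join('%3d,%3d,%3d|%2d'%(*p['image'][r_,c_],px2w(p,[[c_,r_]],d=[p['depth'][r_,c_]])[0,2]) for c_ in range(197,215)))
s=np.load('/tmp/side.npy',allow_pickle=True).item(); print(px2w(s,[[204.4,244.3]],z=0),px2w(p,[[208.6,153.1]],z=0))
E
```

```text
bar hi 138 ((549.8719482421875, -224.1560516357422), (20.14327049255371, 85.72730255126953), 0.22539852559566498) [ 548.6 -238.6   30. ] 1.965461172470807
bar lo 180 ((389.8394470214844, -229.1624298095703), (20.296283721923828, 87.93272399902344), 2.3157413005828857) [ 389.5 -219.1   30. ] 1.8709771932610006
wrench n 420 z [39.98154958 42.33829787 44.91635785]
handle c [ 438.3053296  -228.52531237] yaw 5.583550791983819 [ 4.14963509 49.57141763]
extent t -79.50522883952287 149.64245885747565
tail->ringcentre from tail [ 577.13825029 -214.95286547] from front [ 563.35166202 -216.3006563 ] ring lateral -0.3453326985412044
red [ 449.78571065 -226.42068389   42.        ]
plate ((660.2201538085938, 126.4223403930664), (200.22119140625, 250.5524444580078), 84.36492919921875) [12.29416209 14.83888147 17.43500332]
strap 226 [618.4684528  131.16767824  44.59904673] ((605.4329223632812, 128.23062133789062), (124.96063232421875, 95.9610366821289), 83.51366424560547)
lid ((714.6882934570312, 120.3127670288086), 65.5006332397461)
nut 99 [614.52769364 129.80355525  62.50537627]
159,157,156|16  68
[... 3954 characters left out ...]
42  11, 55,106|41  16, 53, 93|46  59, 62, 66|14 102,103, 98|15  97, 99, 98|14
 20, 59,103|46  23, 58,103|45  25, 58,108|43  25, 62,105|46  14, 57,106|45   9, 59,104|40  24, 57, 97|45  14, 31, 62|42   2, 27, 56|41  14, 32, 62|41  25, 57,104|46  14, 62,109|46   4, 55,102|47  27, 63,108|43  26, 49, 81|43  60, 62, 65|12  69, 74, 78|17  54, 85,110|89
 34, 49, 87|47  27, 49, 89|43  24, 64,114|42  20, 58,111|45  20, 58,110|44  16, 58,111|42  29, 61,112|44  26, 58,102|43  17, 53, 98|46  23, 55,101|44  21, 59,110|44  29, 62,110|44  17, 60,106|45  27, 61,107|42  19, 35, 67|43  67, 66, 71|13  54, 69, 89|84  20, 57,103|82
[[617.4418635 140.3275074   0.       ]] [[613.51175007 124.94665787   0.        ]]
```

```bash
cat > nut.py <<'E'
from h import *
from scipy.ndimage import map_coordinates
def hexfit(P,c0,R=30):
    """P: Nx3 world pts. fit hexagon AF=30 to points z in 52..62"""
def fit(p,D,I,c0,cyaw):
    # resample onto world grid at z=58: project via lookup
    g=np.arange(-30,30.1,0.5); GX,GY=np.meshgrid(c0[0]+g,c0[1]+g,indexing='ij')
    T=np.linalg.inv(np.array(p['cam_to_world'])); W=np.c_[GX.ravel(),GY.ravel(),np.full(GX.size,58.)]@T[:3,:3].T+T[:3,3]
    q=np.c_[W[:,0],-W[:,1],-W[:,2]]
    K=np.array([[p['fx'],0,p['cx']],[0,p['fy'],p['cy']],[0,0,1.]])
    uv=cv2.projectPoints(q,np.zeros(3),np.zeros(3),K,np.array(p['dist'],float))[0][:,0]
    S=lambda A:map_coordinates(A,[uv[:,1],uv[:,0]],order=1).reshape(GX.shape)
    blueness=S(I[...,2]-I[...,0]); return GX,GY,blueness,S(D),[S(I[...,k]) for k in range(3)]
E
python3 - <<'E'
from nut import *
for n in ('top','side'):
    ps=[bot.get_image(n) for _ in range(6)]; p=ps[0]
    D=np.mean([q['depth'] for q in ps],0); I=np.mean([q['image'] for q in ps],0).astype(float)
    np.savez(f'/tmp/avg_{n}.npz',D=D,I=I)
    c0=np.array([615.2,130.4]); GX,GY,b,d,rgb=fit(p,D,I,c0,0)
    # world z of each sample: pixel depth d -> height
    T=np.array(p['cam_to_world']); o=T[:3,3]; ray=np.stack([GX,GY,np.full(GX.shape,58.)],-1)-o
    dep58=-(ray@T[:3,:3])[...,2]; Z=o[2]+ray[...,2]*d/dep58
    m=np.clip((Z-51)/8+.5,0,1)  # soft nut mask
    best=[]
    for yaw in np.arange(0,60,2):
        a=np.radians(yaw+np.arange(0,360,60))
        for dx in np.arange(-5,5.1,1):
            for dy in np.arange(-5,5.1,1):
                r=np.max([(GX-c0[0]-dx)*np.cos(k)+(GY-c0[1]-dy)*np.sin(k) for k in a],0)
                mod=np.clip((15-r)/3+.5,0,1); near=r<22
                best.append((((m-mod)**2)[near].mean(),yaw,dx,dy))
    best.sort(); print(n,[tuple(np.round(x,4)) for x in best[:8]])
    yb={}
    for x in best: yb.setdefault(x[1],x[0])
    print({int(k):round(v,4) for k,v in sorted(yb.items())})
    y=(rgb[0]-rgb[2])*((rgb[0]-rgb[2])>40); print('yellow centroid rel',(y*(GX-c0[0])).sum()/y.sum(),(y*(GY-c0[1])).sum()/y.sum())
    im=np.stack(rgb[::-1],-1)[::-1,::-1]; cv2.imwrite(f'pics/nut_{n}.png',cv2.resize(np.clip(im*1.5,0,255).astype(np.uint8),(480,480)))
a=[cv2.imread(f'pics/nut_{n}.png') for n in('top','side')]
cv2.imwrite('pics/nut2.png',cv2.resize(cv2.hconcat(a),(800,400)))
s=bot.read_state(); print(s['clock'],np.round(s['orientation'],3),s['tcp_pos'])
E
```

```text
top [(np.float64(0.1037), np.float64(40.0), np.float64(1.0), np.float64(0.0)), (np.float64(0.1039), np.float64(38.0), np.float64(1.0), np.float64(0.0)), (np.float64(0.1042), np.float64(36.0), np.float64(1.0), np.float64(0.0)), (np.float64(0.1044), np.float64(42.0), np.float64(1.0), np.float64(0.0)), (np.float64(0.1049), np.float64(36.0), np.float64(0.0), np.float64(0.0)), (np.float64(0.105), np.float64(38.0), np.float64(0.0), np.float64(0.0)), (np.float64(0.1053), np.float64(44.0), np.float64(1.0), np.float64(0.0)), (np.float64(0.1057), np.float64(40.0), np.float64(0.0), np.float64(0.0))]
{0: np.float64(0.1157), 2: np.float64(0.1144), 4: np.float64(0.1133), 6: np.float64(0.1128), 8: np.float64(0.1123), 10: np.float64(0.1122), 12: np.float64(0.1124), 14: np.float64(0.1132), 16: np.float64(0.1127), 18: np.float64(0.1115), 20: np.float64(0.1103), 22: np.float64(0.1092), 24: np.float64(0.1085), 26: np.float64(0.1083), 28: np.float64(0.1076), 30: np.float64(0.1064), 32: np.float64(0.106), 34: np.float64(0.1057), 36: np.float64(0.1042), 38: np.float64(0.1039), 40: np.float64(0.1037), 42: n
[... 1052 characters left out ...]
6: np.float64(0.1455), 18: np.float64(0.1444), 20: np.float64(0.1428), 22: np.float64(0.1411), 24: np.float64(0.139), 26: np.float64(0.1376), 28: np.float64(0.1368), 30: np.float64(0.1373), 32: np.float64(0.137), 34: np.float64(0.1387), 36: np.float64(0.141), 38: np.float64(0.1435), 40: np.float64(0.1456), 42: np.float64(0.1479), 44: np.float64(0.1501), 46: np.float64(0.1519), 48: np.float64(0.1536), 50: np.float64(0.1547), 52: np.float64(0.1558), 54: np.float64(0.156), 56: np.float64(0.156), 58: np.float64(0.1559)}
yellow centroid rel 3.9760412225979938 -6.655612987870622
1.8 [[ 0.971  0.24   0.   ]
 [ 0.24  -0.971  0.   ]
 [ 0.    -0.    -1.   ]] [ 144.25866055 -582.39443199  404.6237213 ]
```

View pics/nut2.png

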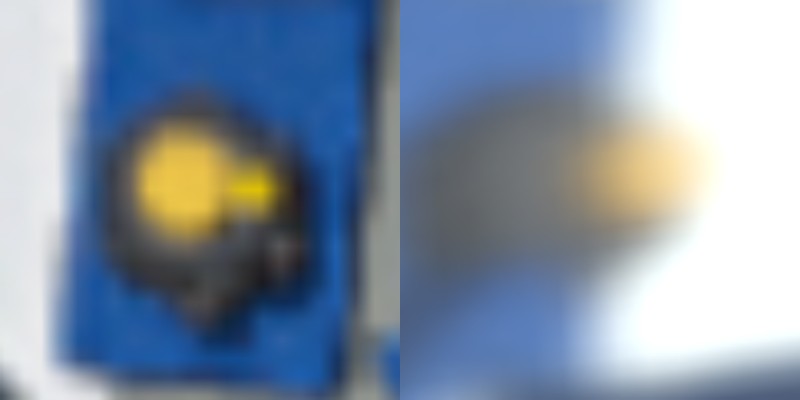

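Rectified nut views: the stud is at about (183,183) in the left half, the mark tip at (278,188) and hexagon corners top and bottom at (203,95) and (205,330). That gives a nut yaw of about 91° (nut_turn ≈ -1.69), with the axis near (615.6,131). Now I'll reach for the spanner.

move_arm(plan=[{"grip": 0, "xyz": [50, -35, 0], "dr": [0, 0, 2]}, {"grip": 0, "xyz": [98, -70, 5], "dr": [0, 0, 4]}, {"grip": 0, "xyz": [146, -105, 15], "dr": [0, 0, 6]}, {"grip": 0, "xyz": [194, -140, 30], "dr": [0, 0, 8.3]}, {"grip": 0, "xyz": [242, -172, 45], "dr": [0, 0, 8.3]}])

```text
clock: 2.42
tcp_pos: [338.7, -355.8, 359.6]
orientation: [[0.995, 0.097, 0.001], [0.097, -0.995, -0.001], [0.001, 0.001, -1.0]]
force: [-0.5, -1.0, -0.5]
grip_width: 1.001
grip_force: 0.0
```

```bash
cat >> h.py <<'E'
def to(x,y,z,yaw):
    """tool-axes shift/turn from the measured pose to TCP target with tool x at world yaw (deg)"""
    s=bot.read_state(); R=np.array(s['orientation']); p=np.array(s['tcp_pos'])
    c,si=np.cos(np.radians(yaw)),np.sin(np.radians(yaw)); G=np.array([[c,si,0],[si,-c,0],[0,0,-1.]])
    print('clock',s['clock'],'tcp',np.round(p,1),'yaw',round(np.degrees(np.arctan2(R[1,0],R[0,0])),2),'F',np.round(s['force'],2),'M',np.round(s['ft_torque'],2),'w',s['grip_width'],s['grip_force'])
    print('shift',np.round(R.T@(np.array([x,y,z])-p),1),'dr',np.round(np.degrees(cv2.Rodrigues(R.T@G)[0].ravel()),2))
E
python3 -c "
from h import *
to(448.8,-227.5,240,5.6)"
```

```text
clock 2.425 tcp [ 338.7 -355.8  359.6] yaw 5.56 F [-0.5  -1.03 -0.45] M [-0.06 -0.03 -0.03] w 1.0006398053350882 0.0
shift [ 121.9 -117.1  119.6] dr [ 0.05 -0.04 -0.04]
```

move_arm(plan=[{"grip": 0.4, "xyz": [35, -33, 25], "dr": [0, 0, 0]}, {"grip": 0.4, "xyz": [70, -67, 60], "dr": [0, 0, 0]}, {"grip": 0.4, "xyz": [105, -100, 90], "dr": [0, 0, 0]}, {"grip": 0.4, "xyz": [122, -117, 115], "dr": [0, 0, 0]}, {"grip": 0.4, "xyz": [122, -117, 119.6], "dr": [0, 0, 0]}])

```text
clock: 3.05
tcp_pos: [448.1, -227.3, 238.7]
orientation: [[0.995, 0.101, -0.002], [0.101, -0.995, 0.002], [-0.002, -0.002, -1.0]]
force: [-0.2, -0.3, 0.7]
grip_width: 0.599
grip_force: 0.0
```

move_arm(plan=[{"grip": 0.4, "xyz": [0, 0, 15], "dr": [0, 0, 0]}, {"grip": 0.4, "xyz": [0, 0, 30], "dr": [0, 0, 0]}, {"grip": 0.4, "xyz": [0, 0, 41], "dr": [0, 0, 0]}, {"grip": 0.4, "xyz": [0, 0, 41], "dr": [0, 0, 0]}, {"grip": 0.7, "xyz": [0, 0, 41], "dr": [0, 0, 0]}])

```text
clock: 3.68
tcp_pos: [447.8, -229.2, 199.2]
orientation: [[0.995, 0.097, 0.0], [0.097, -0.995, -0.0], [0.0, 0.0, -1.0]]
force: [0.1, -0.1, -0.6]
grip_width: 0.524
grip_force: 0.0
```

```bash
python3 -c "
from h import *
to(448.8,-227.5,199,5.6)"
```

```text
clock 3.675 tcp [ 447.8 -229.2  199.2] yaw 5.59 F [ 0.14 -0.09 -0.64] M [-0.01 -0.1  -0.01] w 0.5238821674066598 0.0
shift [ 1.2 -1.6  0.2] dr [ 0.   -0.01 -0.01]
```

move_arm(plan=[{"grip": 0.7, "xyz": [1, -1.6, 0], "dr": [0, 0, 0]}, {"grip": 1, "xyz": [1, -1.6, 0], "dr": [0, 0, 0]}, {"grip": 1, "xyz": [1, -1.6, 0], "dr": [0, 0, 0]}, {"grip": 1, "xyz": [1, -1.6, 0], "dr": [0, 0, 0]}, {"grip": 1, "xyz": [1, -1.6, 0], "dr": [0, 0, 0]}])

```text
clock: 4.3
tcp_pos: [448.7, -227.2, 199.3]
orientation: [[0.995, 0.098, 0.0], [0.098, -0.995, -0.0], [0.0, 0.0, -1.0]]
force: [-0.3, 1.0, 4.0]
grip_width: 0.177
grip_force: 30.0
```

move_arm(plan=[{"grip": 1, "xyz": [0, 0, 0], "dr": [0, 0, 0]}, {"grip": 1, "xyz": [0, 0, -5], "dr": [0, 0, 0]}, {"grip": 1, "xyz": [0, 0, -20], "dr": [0, 0, 0]}, {"grip": 1, "xyz": [0, 0, -45], "dr": [0, 0, 0]}, {"grip": 1, "xyz": [0, 0, -80], "dr": [0, 0, 0]}])

```text
clock: 4.92
tcp_pos: [448.1, -226.9, 279.9]
orientation: [[0.995, 0.098, -0.002], [0.098, -0.995, 0.001], [-0.002, -0.001, -1.0]]
force: [0.7, 0.1, -2.5]
grip_width: 0.18
grip_force: 30.0
```

```bash
python3 -c "
from h import *
y=np.radians(29); 
to(615.4-118*np.cos(y),131-118*np.sin(y),279,29)"
```

```text
clock 4.925 tcp [ 448.1 -226.9  279.9] yaw 5.61 F [ 0.74  0.09 -2.48] M [-0.    0.06  0.02] w 0.18011697744425775 29.999476075172424
shift [  93.2 -293.     1.1] dr [ -0.09   0.07 -23.39]
```

move_arm(plan=[{"grip": 1, "xyz": [16, -45, 0], "dr": [0, 0, -4]}, {"grip": 1, "xyz": [32, -98, 0], "dr": [0, 0, -9]}, {"grip": 1, "xyz": [48, -152, 0], "dr": [0, 0, -14]}, {"grip": 1, "xyz": [64, -206, 0], "dr": [0, 0, -19]}, {"grip": 1, "xyz": [78, -250, 0], "dr": [0, 0, -23.4]}])

```text
clock: 5.55
tcp_pos: [501.7, 31.3, 279.9]
orientation: [[0.873, 0.488, 0.0], [0.488, -0.873, 0.0], [0.0, 0.0, -1.0]]
force: [1.0, -0.9, -1.8]
grip_width: 0.177
grip_force: 30.0
```

```bash
python3 -c "
from h import *
y=np.radians(29); 
to(615.4-118*np.cos(y),131-118*np.sin(y),245,29)"
```

```text
clock 5.55 tcp [501.7  31.3 279.9] yaw 29.2 F [ 0.97 -0.89 -1.78] M [-0.03  0.05 -0.02] w 0.17675638438617883 29.998944997787476
shift [ 29.9 -32.   34.9] dr [ 0.01 -0.03  0.2 ]
```

move_arm(plan=[{"grip": 1, "xyz": [15, -16, 10], "dr": [0, 0, 0]}, {"grip": 1, "xyz": [30, -32, 22], "dr": [0, 0, 0]}, {"grip": 1, "xyz": [30, -32, 32], "dr": [0, 0, 0.2]}, {"grip": 1, "xyz": [30, -32, 32], "dr": [0, 0, 0.2]}, {"grip": 1, "xyz": [30, -32, 32], "dr": [0, 0, 0.2]}])

```text
clock: 6.18
tcp_pos: [512.4, 71.0, 247.4]
orientation: [[0.877, 0.481, -0.0], [0.481, -0.877, -0.0], [-0.0, 0.0, -1.0]]
force: [-0.1, -0.2, -2.1]
grip_width: 0.18
grip_force: 30.0
```

```bash
python3 - <<'E'
from h import *
to(500,70,245,29)
for n in('top','side'):
    p=bot.get_image(n); np.save(f'/tmp/{n}1.npy',p,allow_pickle=True)
    im=p['image'][:,:,::-1]; u,v=(203,150) if n=='top' else (205,228)
    cv2.imwrite(f'pics/{n}1.png',cv2.resize(im[v-40:v+40,u-40:u+40],(400,400),interpolation=cv2.INTER_CUBIC))
cv2.imwrite('pics/s1.png',cv2.hconcat([cv2.imread('pics/top1.png'),cv2.imread('pics/side1.png')]))
E
```

```text
clock 6.175 tcp [512.4  71.  247.4] yaw 28.76 F [-0.1  -0.18 -2.07] M [-0.07  0.04 -0.03] w 0.17992633469212427 29.99934732913971
shift [-11.4  -5.1   2.4] dr [ 0.    0.   -0.24]
```

View pics/s1.png

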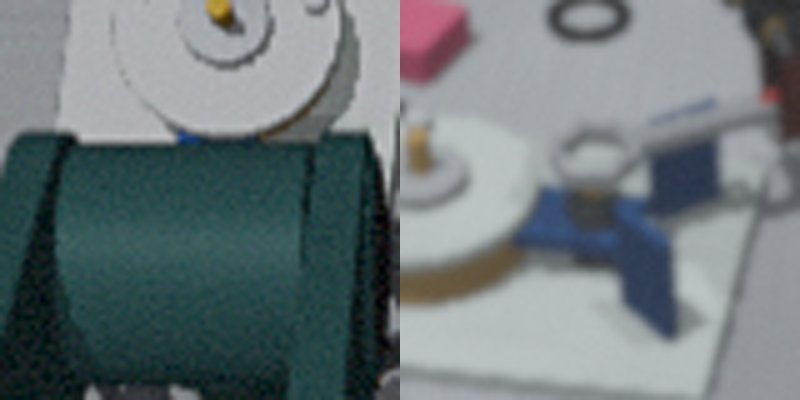

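The top view is blocked by the arm. The side view shows the ring at crop (595,155), almost straight above the nut at (592,208). Next I measure the ring against the nut in the side view.

```bash
python3 - <<'E'
from h import *
p=np.load('/tmp/side.npy',allow_pickle=True).item(); I=np.load('/tmp/avg_side.npz')
im=I['I'].astype(np.uint8); H=cv2.cvtColor(im,cv2.COLOR_RGB2HSV).astype(int)
m=box((H[...,0]>12)&(H[...,0]<32)&(H[...,1]>70),190,210,215,245); v,u=np.nonzero(m)
print('yellow px',len(u),u.min(),u.max(),v.min(),v.max(),u.mean(),v.mean(),[np.round(px2w(p,[[u.mean(),v.mean()]],z=z)[0],1) for z in(62,66,68)])
for r in range(220,240): print(r,' '.join('%3d,%3d,%3d'%tuple(im[r,c]) for c in range(192,212)))
q=np.load('/tmp/side1.npy',allow_pickle=True).item()
g=box(np.ones((384,512),bool),185,200,245,240); X,uv=cloud(q,g); col=hsv(q)[uv[:,1],uv[:,0]]
w=(X[:,2]>72)&(X[:,2]<100)&(col[:,1]<70)&(X[:,0]<660)
P=X[w]; print(len(P))
yaw=np.radians(28.76); a=np.array([np.cos(yaw),np.sin(yaw)]); n=np.array([-a[1],a[0]])
g0=np.array([512.4,71.0]); t=(P[:,:2]-g0)@a; l=(P[:,:2]-g0)@n
for k in range(20,150,10):
    s=(t>=k)&(t<k+10)
    if s.sum()>2: print(k,s.sum(),'lat',np.round([l[s].min(),l[s].mean(),l[s].max()],1),'z',np.round(np.median(P[s,2]),1),np.round(P[s,2].std(),1))
# ring hole: pixels enclosed
wm=np.zeros((384,512),np.uint8); wm[uv[w][:,1],uv[w][:,0]]=1
for r in range(203,232): print(r,''.join('#' if wm[r,c] else '.' for c in range(185,245)))
E
```

```text
yellow px 10 202 205 224 226 203.5 225.2 [array([617.6, 130.2,  62. ]), array([616.6, 135.1,  66. ]), array([616.1, 137.5,  68. ])]
220 178,185,184 179,186,185 179,186,186 180,187,187 180,187,187 181,187,187 180,187,187 180,188,187 181,188,187 181,188,187 181,188,187 181,188,187 181,187,187 182,189,188 181,189,188 182,189,188 182,188,188 182,188,188 181,189,188 181,187,187
221 177,184,184 178,185,184 179,186,186 180,187,187 180,187,187 181,188,187 181,188,187 181,188,188 182,188,188 181,187,187 181,187,185 181,186,184 181,187,185 181,187,186 181,188,187 181,188,188 182,189,189 182,189,189 181,188,187 181,188,188
222 175,182,181 176,183,183 177,185,184 178,186,185 179,186,186 179,186,186 179,187,186 180,187,187 180,186,185 179,184,181 179,180,175 179,179,171 178,179,171 178,181,176 178,183,181 179,186,185 181,188,187 182,189,188 181,188,188 181,189,188
223 170,176,176 170,177,177 173,180,181 174,181,182 174,182,182 175,182,183 176,184,184 176,183,183 176,181,178 175,175,167 173,167,151 173,164,141 172,163,141 170,165,151 165,167,162 169,174,173 175,183,182 180,187,187 181,188,188 182,
[... 5629 characters left out ...]
##################................................
222 ...........################.................................
223 ............##############..................................
224 ............#############...................................
225 .............###########....................................
226 ............................................................
227 ............................................................
228 ............................................................
229 ............................................................
230 ............................................................
231 ............................................................
```

```bash
cat > fit.py <<'E'
from h import *
from scipy.optimize import minimize
def proj(p,W):
    T=np.linalg.inv(np.array(p['cam_to_world'])); q=np.atleast_2d(W)@T[:3,:3].T+T[:3,3]; q=np.c_[q[:,0],-q[:,1],-q[:,2]]
    K=np.array([[p['fx'],0,p['cx']],[0,p['fy'],p['cy']],[0,0,1.]])
    return cv2.projectPoints(q,np.zeros(3),np.zeros(3),K,np.array(p['dist'],float))[0][:,0]
S=8
def fillhull(p,W,o,sh):
    m=np.zeros((sh[1]*S,sh[0]*S),np.uint8); h=cv2.convexHull(((proj(p,W)-o+.5)*S).astype(np.int32)); cv2.fillConvexPoly(m,h,1); return m
def hexa(c,af,z,yaw): 
    a=np.radians(yaw+30+60*np.arange(6)); r=af/np.sqrt(3); return np.c_[c[0]+r*np.cos(a),c[1]+r*np.sin(a),np.full(6,z)]
def disc(c,d,z):
    a=np.radians(np.arange(0,360,15)); return np.c_[c[0]+d/2*np.cos(a),c[1]+d/2*np.sin(a),np.full(24,z)]
def ring(p,c,zb,yaw,o,sh):
    m=fillhull(p,np.r_[hexa(c,46,zb,yaw),hexa(c,46,zb+12,yaw)],o,sh)
    a=np.array([np.cos(np.radians(yaw)),np.sin(np.radians(yaw))]); n=np.array([-a[1],a[0]])
    H=[np.r_[c-a*r+n*s,z] for r in(20,105) for s in(-8,8) for z in(zb,zb+12)]
    m|=fillhull(p,np.array(H),o,sh)
    hole=fillhull(p,hexa(c,32,zb,yaw),o,sh)&fillhull(p,hexa(c,32,zb+12,yaw),o,sh); m[hole>0]=0
    return cv2.resize(m.astype(np.float32),sh,interpolation=cv2.INTER_AREA)
def nutm(p,c,yaw,o,sh):
    m=fillhull(p,np.r_[hexa(c,30,45,yaw),hexa(c,30,58,yaw),disc(c,30,58)],o,sh)|fillhull(p,np.r_[disc(c,30,58),disc(c,23,63)],o,sh)|fillhull(p,np.r_[disc(c,12,62),disc(c,12,68)],o,sh)
    return cv2.resize(m.astype(np.float32),sh,interpolation=cv2.INTER_AREA)
E
python3 - <<'E'
from fit import *
q=np.load('/tmp/side1.npy',allow_pickle=True).item(); o=np.array([187,205]); sh=(40,24)
img=q['image'][205:229,187:227].astype(float); 
# background removal: difference from the earlier averaged side picture
A=np.load('/tmp/avg_side.npz'); bg=A['I'][205:229,187:227]
d=np.abs(img-bg).sum(2); m=np.clip(d/60,0,1)
X=px2w(q,[(u,v) for v in range(205,229) for u in range(187,227)],d=q['depth'][205:229,187:227].ravel())[:,2].reshape(24,40)
mz=np.clip((X-72)/8,0,1)
pred=np.array([512.4,71.0])+118*np.array([np.cos(np.radians(28.76)),np.sin(np.radians(28.76))]); print('pred',pred)
for nm,mm in(('z',mz),):
    r=[]
    for dx in np.arange(-8,8.1,1):
        for dy in np.arange(-8,8.1,1):
            for zb in (76.4,78.4): r.append((((ring(q,pred+[dx,dy],zb,28.76,o,sh)-mm)**2).mean(),dx,dy,zb))
    r.sort(); print(nm,np.round(r[:5],4))
p=np.load('/tmp/side.npy',allow_pickle=True).item(); I=A['I']; o2=np.array([192,219]); sh2=(20,17)
s=I[219:236,192:212]; blu=s[...,2]-s[...,0]; dark=s.sum(2)
# nut-ness: dark & low blue, or yellow (up to row 232, above the lower shade)
m2=np.clip(1-(blu-15)/30,0,1)*np.clip((420-dark)/120,0,1)
c0=np.array([615.4,130.9]); r=[]
for dx in np.arange(-8,8.1,1):
    for dy in np.arange(-8,10.1,1):
        for yaw in (26,30,34): r.append((((nutm(p,c0+[dx,dy],yaw,o2,sh2)-m2)[:14]**2).mean(),dx,dy,yaw))
r.sort(); print('nut',np.round(r[:6],4))
E
```

```text
pred [615.84384969 127.77472995]
z [[ 2.10e-02  0.00e+00  1.00e+00  7.84e+01]
 [ 2.19e-02  1.00e+00 -1.00e+00  7.64e+01]
 [ 2.20e-02  0.00e+00 -1.00e+00  7.64e+01]
 [ 2.21e-02  1.00e+00 -2.00e+00  7.64e+01]
 [ 2.25e-02  0.00e+00 -2.00e+00  7.64e+01]]
nut [[ 0.0467  1.      8.     26.    ]
 [ 0.0475  2.      8.     26.    ]
 [ 0.0476  3.      9.     26.    ]
 [ 0.0478  2.     10.     26.    ]
 [ 0.0485  1.      7.     26.    ]
 [ 0.0486  3.      8.     26.    ]]
```

```bash
python3 - <<'E'
from fit import *
p=np.load('/tmp/side.npy',allow_pickle=True).item(); q=np.load('/tmp/side1.npy',allow_pickle=True).item(); A=np.load('/tmp/avg_side.npz')['I']
g=lambda a:cv2.cvtColor(np.clip(a,0,255).astype(np.uint8),cv2.COLOR_RGB2GRAY).astype(np.float32)[200:300,120:190]
print('shift avg',cv2.phaseCorrelate(g(p['image']),g(A)),'now',cv2.phaseCorrelate(g(p['image']),g(q['image'])))
print(np.abs(np.array(p['cam_to_world'])-np.array(q['cam_to_world'])).max(), 'lap var',[cv2.Laplacian(g(a),cv2.CV_32F).var() for a in(p['image'],A,q['image'])])
o2=np.array([192,219]); sh2=(20,17); s=p['image'][219:236,192:212].astype(float); blu=s[...,2]-s[...,0]
m2=np.clip(1-(blu-15)/30,0,1)*np.clip((420-s.sum(2))/120,0,1)
c0=np.array([615.4,130.9]); r=[]
for dx in np.arange(-8,8.1,1):
    for dy in np.arange(-10,10.1,1):
        for yaw in (26,30,34): r.append((((nutm(p,c0+[dx,dy],yaw,o2,sh2)-m2)[:14]**2).mean(),dx,dy,yaw))
r.sort(); print('nut',np.round(r[:4],4)); b=r[0]
M=nutm(p,c0,31,o2,sh2)
for i in range(17): print(' '.join('%2d'%(10*x) for x in m2[i]),' | ',' '.join('%2d'%(10*x) for x in M[i]))
E
```

```text
shift avg ((0.01782181358409929, 0.0025997577850347398), 1.0082031754652658) now ((0.02959501454386526, 0.005445406998731528), 1.0018468885289298)
0.0 lap var [np.float32(50.086784), np.float32(41.192802), np.float32(51.26151)]
nut [[ 0.0464  1.      8.     26.    ]
 [ 0.0472  2.      8.     26.    ]
 [ 0.0474  3.      9.     26.    ]
 [ 0.0477  2.     10.     26.    ]]
 0  0  0  0  0  0  0  0  0  0  0  0  0  0  0  0  0  0  0  0  |   0  0  0  0  0  0  0  0  0  0  0  0  0  0  0  0  0  0  0  0
 0  0  0  0  0  0  0  0  0  0  0  0  0  0  0  0  0  0  0  0  |   0  0  0  0  0  0  0  0  0  0  0  0  0  0  0  0  0  0  0  0
 0  0  0  0  0  0  0  0  0  0  0  0  0  0  0  0  0  0  0  0  |   0  0  0  0  0  0  0  0  0  0  0  0  0  0  0  0  0  0  0  0
 0  0  0  0  0  0  0  0  0  0  0  0  0  0  0  0  0  0  0  0  |   0  0  0  0  0  0  0  0  0  0  0  0  2  1  0  0  0  0  0  0
 0  0  0  0  0  0  0  0  0  0  0  0  0  0  0  0  0  0  0  0  |   0  0  0  0  0  0  0  0  0  0  4  9 10 10  8  5  2  0  0  0
 0  0  0  0  0  0  0  0  0  0  0  0  0  0  1  0  0  0  0  0  |   0  0  0  0  0  0  0  0  0  8 10 10 10 10 1
[... 680 characters left out ...]
0  7  0  0  0  0  |   0  0  0  0  0  0  0  9 10 10 10 10 10 10 10 10 10 10 10  3
 0  0  0  0  0  0  1  7 10 10 10 10 10 10 10  8  3  0  0  0  |   0  0  0  0  0  0  0  4 10 10 10 10 10 10 10 10 10 10  5  0
 0  0  0  0  0  0  0  3  9 10 10 10 10 10 10  8  4  1  0  0  |   0  0  0  0  0  0  0  0  7 10 10 10 10 10 10 10 10  4  0  0
 0  0  0  0  0  0  0  0  4  8  8  9  9  8  7  4  3  3  1  0  |   0  0  0  0  0  0  0  0  1  9 10 10 10 10 10  9  3  0  0  0
 0  0  0  0  0  0  0  0  0  1  2  2  2  1  0  0  0  3  3  2  |   0  0  0  0  0  0  0  0  0  0  0  1  1  1  2  1  0  0  0  0
 0  0  0  0  0  0  0  0  0  0  0  0  0  0  0  0  0  2  3  3  |   0  0  0  0  0  0  0  0  0  0  0  0  0  0  0  0  0  0  0  0
```

```bash
cat >> h.py <<'E'
NUT=[615.4,131.0]; L=118.
def arc(yaw,z=None):
    y=np.radians(yaw); to(NUT[0]-L*np.cos(y),NUT[1]-L*np.sin(y),z if z else bot.read_state()['tcp_pos'][2],yaw)
E
python3 -c "
from h import *
arc(29,240)"
```

```text
clock 6.275 tcp [512.6  71.1 247.5] yaw 28.76 F [ 0.05  0.61 -0.82] M [-0.07  0.05 -0.02] w 0.1802022301163738 29.999521672725677
shift [ 0.9 -2.6  7.5] dr [ 0.02 -0.03 -0.24]
```

move_arm(plan=[{"grip": 1, "xyz": [0.9, -2.6, 4], "dr": [0, 0, -0.2]}, {"grip": 1, "xyz": [0.9, -2.6, 8], "dr": [0, 0, -0.2]}, {"grip": 1, "xyz": [0.9, -2.6, 13], "dr": [0, 0, -0.2]}, {"grip": 1, "xyz": [0.9, -2.6, 17], "dr": [0, 0, -0.2]}, {"grip": 1, "xyz": [0.9, -2.6, 17], "dr": [0, 0, -0.2]}])

```text
clock: 6.9
tcp_pos: [511.9, 74.5, 229.6]
orientation: [[0.875, 0.485, -0.001], [0.485, -0.875, 0.0], [-0.001, -0.001, -1.0]]
force: [-0.4, 0.2, -2.9]
grip_width: 0.18
grip_force: 30.0
```

```bash
python3 -c "
from h import *
arc(29,214)"
```

```text
clock 6.9 tcp [511.9  74.5 229.6] yaw 29.01 F [-0.45  0.23 -2.9 ] M [-0.06  0.04  0.03] w 0.17952258184745123 29.99952256679535
shift [-0.1  0.8 15.6] dr [-0.03  0.04  0.01]
```

move_arm(plan=[{"grip": 1, "xyz": [0, 0, 2], "dr": [0, 0, 0]}, {"grip": 1, "xyz": [0, 0, 4], "dr": [0, 0, 0]}, {"grip": 1, "xyz": [0, 0, 5.5], "dr": [0, 0, 0]}, {"grip": 1, "xyz": [0, 0, 7], "dr": [0, 0, 0]}, {"grip": 1, "xyz": [0, 0, 7], "dr": [0, 0, 0]}])

```text
clock: 7.52
tcp_pos: [512.3, 74.5, 223.2]
orientation: [[0.875, 0.485, 0.001], [0.485, -0.875, 0.0], [0.001, 0.0, -1.0]]
force: [0.0, -0.2, -0.6]
grip_width: 0.18
grip_force: 30.0
```

move_arm(plan=[{"grip": 1, "xyz": [0, 0, 2], "dr": [0, 0, 0]}, {"grip": 1, "xyz": [0, 0, 4], "dr": [0, 0, 0]}, {"grip": 1, "xyz": [0, 0, 6], "dr": [0, 0, 0]}, {"grip": 1, "xyz": [0, 0, 7.5], "dr": [0, 0, 0]}, {"grip": 1, "xyz": [0, 0, 7.5], "dr": [0, 0, 0]}])

```text
clock: 8.15
tcp_pos: [512.2, 74.5, 215.5]
orientation: [[0.875, 0.485, 0.0], [0.485, -0.875, 0.0], [0.0, -0.0, -1.0]]
force: [0.6, 0.2, 0.1]
grip_width: 0.18
grip_force: 30.0
```

```bash
python3 - <<'E'
from h import *
arc(29,214)
p=bot.get_image('side'); im=p['image'][:,:,::-1]; np.save('/tmp/side2.npy',p,allow_pickle=True)
cv2.imwrite('pics/s2.png',cv2.resize(im[195:255,175:245],(700,600),interpolation=cv2.INTER_CUBIC))
E
```

```text
clock 8.15 tcp [512.2  74.5 215.5] yaw 29.01 F [0.62 0.19 0.15] M [ 0.07 -0.37 -0.04] w 0.18048002012760508 30.000249445438385
shift [-0.3  0.6  1.5] dr [-0.   -0.01  0.01]
```

View pics/s2.png

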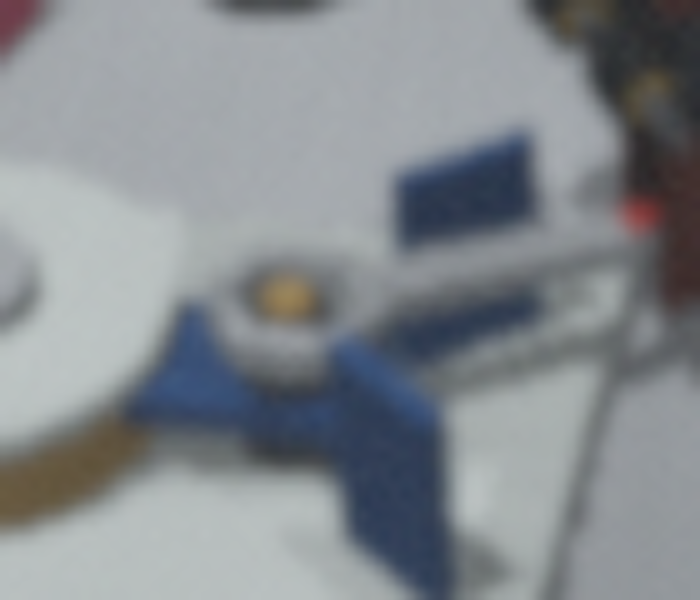

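The ring at (285,300) in the crop is round the stud, near the far rib at (470,190). I'll check its height to see whether it is fully down.

```bash
python3 - <<'E'
from fit import *
q=np.load('/tmp/side2.npy',allow_pickle=True).item()
pred=np.array([512.2,74.5])+118*np.array([np.cos(np.radians(29)),np.sin(np.radians(29))]); print(pred)
o=np.array([190,212]); sh=(52,24); img=q['image'][212:236,190:242].astype(int)
mx=img.max(2); mn=img.min(2)
# ring colour: grey (low blue tint), compare with model edges via depth height
Z=px2w(q,[(u,v) for v in range(212,236) for u in range(190,242)],d=q['depth'][212:236,190:242].ravel())
Zz=Z[:,2].reshape(24,52)
for dz in (0,4,8,12):
    M=ring(q,pred,46.5+dz,29,o,sh); 
    g=img.sum(2); print(dz,'inside grey std',np.round(img[...,2][M>.9].mean()-img[...,0][M>.9].mean(),2),'z in',np.round(np.median(Zz[M>.9]),1))
uv=np.array([(u,v) for v in range(212,236) for u in range(190,242)]); a=np.array([np.cos(np.radians(29)),np.sin(np.radians(29))]); n=np.array([-a[1],a[0]])
t=(Z[:,:2]-[512.2,74.5])@a; l=(Z[:,:2]-[512.2,74.5])@n; c=img.reshape(-1,3)
for k in range(20,150,10):
    s=(t>k)&(t<k+10)&(abs(l)<(6 if k<90 else 24))&((c[:,2]-c[:,0])<20)&(Z[:,2]>48)
    if k>=90: s&=abs(l)>12
    print(k,s.sum(),np.round(np.percentile(Z[s,2],[20,50,80]),1) if s.sum() else '')
E
```

```text
[615.40512544 131.70753519]
0 inside grey std 10.13 z in 60.0
4 inside grey std 8.11 z in 61.5
8 inside grey std 7.66 z in 62.1
12 inside grey std 8.1 z in 62.7
20 9 [58.5 58.9 60. ]
30 9 [59.8 60.6 61. ]
40 11 [59.8 60.  61.1]
50 9 [60.5 61.6 62.6]
60 12 [61.2 62.5 63.3]
70 11 [62.7 63.2 63.8]
80 11 [63.2 63.4 64.5]
90 6 [61.5 64.2 65.2]
100 15 [62.1 65.2 65.8]
110 14 [63.  64.8 67.4]
120 29 [60.4 66.  67.4]
130 24 [60.8 64.7 68. ]
140 2 [66.1 67.8 69.5]
```

move_arm(plan=[{"grip": 1, "xyz": [0, 0, -5], "dr": [0, 0, 0]}, {"grip": 1, "xyz": [3, 0, -12], "dr": [0, -1, 0]}, {"grip": 1, "xyz": [8, 0, -13], "dr": [0, -3, 0]}, {"grip": 1, "xyz": [13, 0, -13], "dr": [0, -4.6, 0]}, {"grip": 1, "xyz": [13, 0, -13], "dr": [0, -4.6, 0]}])

```text
clock: 8.82
tcp_pos: [523.6, 81.1, 228.4]
orientation: [[0.871, 0.485, -0.071], [0.484, -0.874, -0.039], [-0.081, -0.0, -0.997]]
force: [-0.3, -0.8, -2.4]
grip_width: 0.181
grip_force: 30.0
```

```bash
cat > look.py <<'E'
from fit import *
def look():
    s=bot.read_state(); R=np.array(s['orientation']); g=np.array(s['tcp_pos'])+163*R[:,2]; a=R[:2,0]/np.linalg.norm(R[:2,0]); n=np.array([-a[1],a[0]])
    print('clock',s['clock'],'grasp',np.round(g,1),'yaw',round(np.degrees(np.arctan2(a[1],a[0])),2),'pitch',round(np.degrees(np.arcsin(R[2,0])),2),'F',np.round(s['force'],2),'M',np.round(s['ft_torque'],2),'ring',np.round(g[:2]+118*a,1))
    q=bot.get_image('side'); Z=px2w(q,[(u,v) for v in range(195,245) for u in range(185,250)],d=q['depth'][195:245,185:250].ravel()); c=q['image'][195:245,185:250].reshape(-1,3).astype(int)
    t=(Z[:,:2]-g[:2])@a; l=(Z[:,:2]-g[:2])@n; ok=((c[:,2]-c[:,0])<20)&(Z[:,2]>48)&(c.sum(1)>250)
    h=ok&(t>20)&(t<90)&(abs(l)<5); f=np.polyfit(t[h],Z[h,2],1)
    r=ok&(t>90)&(t<145)&(abs(l)<26)&(np.hypot(t-118,l)>17)
    print('handle tilt deg',round(np.degrees(np.arctan(f[0])),1),'top z at grip/ring',np.round(np.polyval(f,[0,118]),1),'ring top z',np.round(np.percentile(Z[r,2],[50,75,90]),1)); return q
if __name__=='__main__': look()
E
python3 look.py
```

```text
clock 8.825 grasp [512.1  74.7  66. ] yaw 29.05 pitch -4.62 F [-0.26 -0.84 -2.4 ] M [-0.07 -0.05 -0.  ] ring [615.3 132. ]
handle tilt deg 0.1 top z at grip/ring [70.2 70.5] ring top z [68.5 70.  70.7]
```

move_arm(plan=[{"grip": 1, "xyz": [0.2, 0, 2.5], "dr": [0, 0, 0]}, {"grip": 1, "xyz": [0.4, 0, 5], "dr": [0, 0, 0]}, {"grip": 1, "xyz": [0.6, -3.7, 6], "dr": [0.16, 0, 2]}, {"grip": 1, "xyz": [0.8, -7.3, 7], "dr": [0.3, 0, 4]}, {"grip": 1, "xyz": [0.9, -7.3, 7], "dr": [0.3, 0, 4]}])

```text
clock: 9.5
tcp_pos: [520.2, 87.4, 221.6]
orientation: [[0.903, 0.423, -0.072], [0.422, -0.906, -0.034], [-0.08, 0.0, -0.997]]
force: [0.1, 0.4, -0.6]
grip_width: 0.178
grip_force: 30.0
```

```bash
python3 look.py
```

```text
clock 9.5 grasp [508.4  81.8  59.1] yaw 25.02 pitch -4.57 F [ 0.12  0.36 -0.62] M [ 0.11 -0.29  0.05] ring [615.4 131.7]
handle tilt deg 2.0 top z at grip/ring [63.9 68.1] ring top z [67.1 68.5 69.4]
```

move_arm(plan=[{"grip": 1, "xyz": [0, 3.7, 0.3], "dr": [-0.16, 0, -2]}, {"grip": 1, "xyz": [0.2, 7.3, 0.6], "dr": [-0.3, 0, -4]}, {"grip": 1, "xyz": [0.5, 11, 0.8], "dr": [-0.5, 0, -6]}, {"grip": 1, "xyz": [0.7, 12.8, 1], "dr": [-0.6, 0, -7]}, {"grip": 1, "xyz": [0.7, 12.8, 1], "dr": [-0.6, 0, -7]}])

```text
clock: 10.18
tcp_pos: [526.3, 75.8, 220.5]
orientation: [[0.845, 0.53, -0.067], [0.528, -0.848, -0.043], [-0.08, 0.001, -0.997]]
force: [0.8, -0.1, -0.6]
grip_width: 0.176
grip_force: 30.0
```

```bash
python3 - <<'E'
from look import *
p=look(); im=p['image'][:,:,::-1]
cv2.imwrite('pics/s3.png',cv2.resize(im[205:245,185:235],(750,600),interpolation=cv2.INTER_CUBIC))
E
```

```text
clock 10.175 grasp [515.4  68.8  58. ] yaw 32.01 pitch -4.59 F [ 0.82 -0.13 -0.6 ] M [-0.07 -0.41 -0.09] ring [615.4 131.3]
handle tilt deg 1.6 top z at grip/ring [63.5 66.9] ring top z [66.7 67.6 68.7]
```

View pics/s3.png

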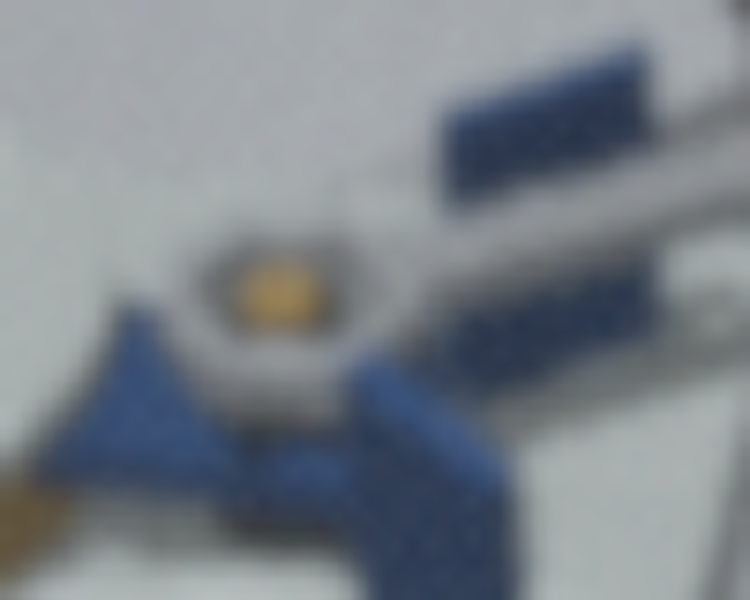

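move_arm(plan=[{"grip": 1, "xyz": [0.2, -5.5, 0.2], "dr": [0.2, 0, 3]}, {"grip": 1, "xyz": [0.6, -11, 0.2], "dr": [0.5, 0, 6]}, {"grip": 1, "xyz": [1.3, -16.4, 0.3], "dr": [0.7, 0, 9]}, {"grip": 1, "xyz": [2, -20, 0.5], "dr": [0.9, 0, 11]}, {"grip": 1, "xyz": [2, -20, 0.5], "dr": [0.9, 0, 11]}])

```text
clock: 10.85
tcp_pos: [518.0, 94.3, 220.0]
orientation: [[0.931, 0.359, -0.072], [0.358, -0.933, -0.029], [-0.078, 0.001, -0.997]]
force: [5.6, 1.1, -3.0]
grip_width: 0.18
grip_force: 30.0
```

```bash
python3 look.py
```

```text
clock 10.85 grasp [506.2  89.6  57.5] yaw 21.01 pitch -4.47 F [ 5.63  1.15 -2.97] M [ 0.18 -0.81  0.  ] ring [616.3 131.9]
handle tilt deg 1.6 top z at grip/ring [62.1 65.5] ring top z [64.8 65.8 66.9]
```

move_arm(plan=[{"grip": 1, "xyz": [0.8, 0, 0], "dr": [0, 0, 0]}, {"grip": 1, "xyz": [0.9, 0, 1], "dr": [0, 0, 0]}, {"grip": 1, "xyz": [1, 0, 2], "dr": [0, 0, 0]}, {"grip": 1, "xyz": [1, 0, 2], "dr": [0, 0, 0]}, {"grip": 1, "xyz": [1, 0, 2], "dr": [0, 0, 0]}])

```text
clock: 11.52
tcp_pos: [518.2, 94.3, 217.9]
orientation: [[0.931, 0.358, -0.074], [0.357, -0.934, -0.029], [-0.079, 0.001, -0.997]]
force: [4.4, 1.6, 0.1]
grip_width: 0.179
grip_force: 30.0
```

```bash
python3 look.py
```

```text
clock 11.525 grasp [506.2  89.5  55.4] yaw 20.98 pitch -4.55 F [4.42 1.61 0.06] M [ 0.28 -0.98  0.05] ring [616.4 131.7]
handle tilt deg 2.9 top z at grip/ring [59.5 65.6] ring top z [64.5 66.  66.7]
```

move_arm(plan=[{"grip": 1, "xyz": [0, 0, -3], "dr": [0, 0, 0]}, {"grip": 1, "xyz": [5, 0, -6], "dr": [0, -1.3, 0]}, {"grip": 1, "xyz": [8.8, 0, -6], "dr": [0, -2.5, 0]}, {"grip": 1, "xyz": [8.8, 0, -5], "dr": [0, -2.5, 0]}, {"grip": 1, "xyz": [8.8, 0, -5], "dr": [0, -2.5, 0]}])

```text
clock: 12.2
tcp_pos: [525.5, 97.4, 221.5]
orientation: [[0.926, 0.358, -0.117], [0.355, -0.934, -0.045], [-0.126, 0.0, -0.992]]
force: [-1.4, -2.5, 0.7]
grip_width: 0.183
grip_force: 30.0
```

```bash
python3 look.py
```

```text
clock 12.2 grasp [506.4  90.   59.8] yaw 20.99 pitch -7.23 F [-1.45 -2.49  0.72] M [-0.18 -0.08 -0.05] ring [616.5 132.3]
handle tilt deg 0.2 top z at grip/ring [64.9 65.2] ring top z [64.7 65.8 66.6]
```

move_arm(plan=[{"grip": 1, "xyz": [-0.2, 0.5, 1], "dr": [0, 0, 0]}, {"grip": 1, "xyz": [-0.1, 0.6, 2.5], "dr": [0, 0, 0]}, {"grip": 1, "xyz": [0.1, 0.6, 4], "dr": [0, 0, 0]}, {"grip": 1, "xyz": [0.2, 0.6, 5], "dr": [0, 0, 0]}, {"grip": 1, "xyz": [0.2, 0.6, 5], "dr": [0, 0, 0]}])

```text
clock: 12.88
tcp_pos: [525.7, 96.8, 216.7]
orientation: [[0.926, 0.358, -0.117], [0.355, -0.934, -0.045], [-0.125, 0.0, -0.992]]
force: [-4.7, -2.0, -0.5]
grip_width: 0.177
grip_force: 30.0
```

```bash
python3 look.py
```

```text
clock 12.875 grasp [506.7  89.5  55. ] yaw 20.99 pitch -7.19 F [-4.73 -1.97 -0.5 ] M [-0.21  0.52  0.05] ring [616.9 131.7]
handle tilt deg 2.6 top z at grip/ring [59.6 64.9] ring top z [64.2 65.6 66.4]
```

move_arm(plan=[{"grip": 1, "xyz": [0, 0, -3], "dr": [0, 0, 0]}, {"grip": 1, "xyz": [3.5, 0, -5], "dr": [0, -1.3, 0]}, {"grip": 1, "xyz": [7.2, 0, -4.5], "dr": [0, -2.6, 0]}, {"grip": 1, "xyz": [7.2, 5.2, -4], "dr": [-0.5, -2.6, -3]}, {"grip": 1, "xyz": [7.2, 5.2, -3.5], "dr": [-0.5, -2.6, -3]}])

```text
clock: 13.55
tcp_pos: [535.2, 94.8, 219.6]
orientation: [[0.9, 0.408, -0.155], [0.402, -0.913, -0.07], [-0.17, 0.001, -0.985]]
force: [-5.9, -1.3, 0.2]
grip_width: 0.179
grip_force: 30.0
```

```bash
python3 look.py
```

```text
clock 13.55 grasp [509.9  83.3  59. ] yaw 24.06 pitch -9.8 F [-5.94 -1.29  0.2 ] M [-0.12  0.71  0.16] ring [617.7 131.4]
handle tilt deg 0.7 top z at grip/ring [63.3 64.7] ring top z [63.2 64.3 65.1]
```

move_arm(plan=[{"grip": 1, "xyz": [-1, 0.3, 0], "dr": [0, 0, 0]}, {"grip": 1, "xyz": [-1.1, 2.1, 0.6], "dr": [-0.2, 0, -1]}, {"grip": 1, "xyz": [-1, 2.1, 1.3], "dr": [-0.2, 0, -1]}, {"grip": 1, "xyz": [-0.9, 3.8, 2], "dr": [-0.4, 0, -2]}, {"grip": 1, "xyz": [-0.9, 3.8, 2], "dr": [-0.4, 0, -2]}])

```text
clock: 14.22
tcp_pos: [536.2, 90.9, 217.9]
orientation: [[0.886, 0.44, -0.149], [0.433, -0.898, -0.076], [-0.167, 0.003, -0.986]]
force: [-1.6, 2.5, -1.1]
grip_width: 0.176
grip_force: 30.1
```

```bash
python3 look.py
```

```text
clock 14.225 grasp [511.9  78.5  57.2] yaw 26.06 pitch -9.63 F [-1.61  2.48 -1.07] M [0.47 0.17 0.24] ring [617.9 130.3]
handle tilt deg 0.6 top z at grip/ring [61.4 62.7] ring top z [61.6 62.5 63.2]
```

move_arm(plan=[{"grip": 1, "xyz": [0, -0.8, 0.5], "dr": [0, 0, 0]}, {"grip": 1, "xyz": [0.2, -0.8, 2], "dr": [0, 0, 0]}, {"grip": 1, "xyz": [0.5, -0.8, 3.5], "dr": [0, 0, 0]}, {"grip": 1, "xyz": [0.8, -0.8, 5], "dr": [0, 0, 0]}, {"grip": 1, "xyz": [0.9, -0.8, 5.5], "dr": [0, 0, 0]}])

```text
clock: 14.9
tcp_pos: [535.6, 91.4, 212.2]
orientation: [[0.886, 0.439, -0.15], [0.433, -0.898, -0.076], [-0.168, 0.003, -0.986]]
force: [0.1, 0.8, -1.4]
grip_width: 0.179
grip_force: 30.0
```

```bash
python3 look.py
```

```text
clock 14.9 grasp [511.2  79.   51.5] yaw 26.04 pitch -9.67 F [ 0.13  0.79 -1.44] M [ 0.32 -0.17  0.08] ring [617.2 130.8]
handle tilt deg -0.3 top z at grip/ring [56.5 55.9] ring top z [55.7 56.9 58. ]
```

Seated: level, with the underside at about 45.5. Now the first stroke.

```bash
cat > arc.py <<'E'
import sys; from h import *
def rows(yaws,C,rad=0,dz=None,ref=None):
    s=bot.read_state(); R=np.array(s['orientation']); p=np.array(s['tcp_pos']); y0=np.degrees(np.arctan2(R[1,0],R[0,0])); g=p+163*R[:,2]
    C=np.array([*C,0.]); dz=dz or [0]*len(yaws)
    print('clock',s['clock'],'yaw',round(y0,2),'grasp',np.round(g,1),'dist',round(np.hypot(*(g-C)[:2]),1),'F',np.round(s['force'],2),'M',np.round(s['ft_torque'],2))
    for y,z in zip(yaws,dz):
        Q=cv2.Rodrigues(np.array([0,0,np.radians(y-y0)]))[0]; t=C+Q@(p-C)+[0,0,z]
        print(y,'xyz',np.round(R.T@(t-p),1),'dr',np.round(R.T@np.array([0,0,y-y0]),1))
if __name__=='__main__': rows([float(a) for a in sys.argv[1].split(',')],(617.2,130.8))
E
python3 arc.py 22,18,13,8,4
```

```text
clock 14.95 yaw 26.04 grasp [511.1  79.   51.4] dist 118.1 F [ 0.37  2.04 -1.43] M [ 0.35 -0.28  0.12]
22.0 xyz [ 0.3 -6.4 -0.1] dr [ 0.7 -0.   4. ]
18.0 xyz [  0.9 -12.7  -0.2] dr [ 1.4 -0.   7.9]
13.0 xyz [  2.4 -20.4  -0.5] dr [ 2.2 -0.  12.9]
8.0 xyz [  4.5 -28.   -0.9] dr [ 3.  -0.1 17.8]
4.0 xyz [  6.7 -34.   -1.2] dr [ 3.7 -0.1 21.7]
```

move_arm(plan=[{"grip": 1, "xyz": [0.3, -6.4, -0.1], "dr": [0.7, 0, 4]}, {"grip": 1, "xyz": [0.9, -12.7, -0.2], "dr": [1.4, 0, 7.9]}, {"grip": 1, "xyz": [2.4, -20.4, -0.5], "dr": [2.2, 0, 12.9]}, {"grip": 1, "xyz": [4.5, -28, -0.9], "dr": [3, -0.1, 17.8]}, {"grip": 1, "xyz": [6.7, -34, -1.2], "dr": [3.7, -0.1, 21.7]}])

```text
clock: 15.58
tcp_pos: [526.6, 125.0, 212.2]
orientation: [[0.983, 0.069, -0.168], [0.068, -0.998, -0.015], [-0.169, 0.004, -0.986]]
force: [0.6, -0.3, -1.5]
grip_width: 0.181
grip_force: 30.1
```

```bash
python3 arc.py 0,-4,-9,-14,-18; python3 look.py
```

```text
clock 15.575 yaw 3.94 grasp [499.2 122.4  51.6] dist 118.3 F [ 0.62 -0.29 -1.48] M [-0.03 -0.19  0.38]
0.0 xyz [ 0.2 -6.2 -0.1] dr [ 0.7 -0.   3.9]
-4.0 xyz [  0.9 -12.5  -0.2] dr [ 1.3 -0.   7.8]
-9.0 xyz [  2.4 -20.3  -0.5] dr [ 2.2 -0.  12.8]
-14.0 xyz [  4.5 -27.9  -0.9] dr [ 3.  -0.1 17.7]
-18.0 xyz [  6.6 -33.9  -1.3] dr [ 3.7 -0.1 21.6]
clock 15.575 grasp [499.2 122.4  51.6] yaw 3.94 pitch -9.73 F [ 0.62 -0.29 -1.48] M [-0.03 -0.19  0.38] ring [616.9 130.6]
handle tilt deg 0.0 top z at grip/ring [56.2 56.2] ring top z [55.6 56.6 57.8]
```

move_arm(plan=[{"grip": 1, "xyz": [0.2, -6.2, -0.1], "dr": [0.7, 0, 3.9]}, {"grip": 1, "xyz": [0.9, -12.5, -0.2], "dr": [1.3, 0, 7.8]}, {"grip": 1, "xyz": [2.4, -20.3, -0.5], "dr": [2.2, 0, 12.8]}, {"grip": 1, "xyz": [4.5, -27.9, -0.9], "dr": [3, -0.1, 17.7]}, {"grip": 1, "xyz": [6.6, -33.9, -1.3], "dr": [3.7, -0.1, 21.6]}])

```text
clock: 16.25
tcp_pos: [530.7, 159.2, 212.2]
orientation: [[0.938, -0.307, -0.163], [-0.303, -0.952, 0.048], [-0.17, 0.004, -0.985]]
force: [-0.5, -1.0, -1.5]
grip_width: 0.184
grip_force: 30.1
```

```bash
python3 arc.py -22,-27,-32,-36,-39
```

```text
clock 16.25 yaw -17.92 grasp [504.1 167.1  51.6] dist 118.8 F [-0.49 -1.02 -1.51] M [-0.05 -0.11  0.44]
-22.0 xyz [ 0.3 -6.5 -0.1] dr [ 0.7 -0.   4. ]
-27.0 xyz [  1.2 -14.4  -0.3] dr [ 1.5 -0.   8.9]
-32.0 xyz [  2.8 -22.1  -0.6] dr [ 2.4 -0.1 13.9]
-36.0 xyz [  4.5 -28.2  -0.9] dr [ 3.1 -0.1 17.8]
-39.0 xyz [  6.1 -32.7  -1.2] dr [ 3.6 -0.1 20.8]
```

move_arm(plan=[{"grip": 1, "xyz": [0.3, -6.5, -0.1], "dr": [0.7, 0, 4]}, {"grip": 1, "xyz": [1.2, -14.4, -0.3], "dr": [1.5, 0, 8.9]}, {"grip": 1, "xyz": [2.8, -22.1, -0.6], "dr": [2.4, -0.1, 13.9]}, {"grip": 1, "xyz": [4.5, -28.2, -0.9], "dr": [3.1, -0.1, 17.8]}, {"grip": 1, "xyz": [6.1, -32.7, -1.2], "dr": [3.6, -0.1, 20.8]}])

```text
clock: 16.88
tcp_pos: [546.3, 188.4, 212.1]
orientation: [[0.766, -0.629, -0.136], [-0.62, -0.778, 0.104], [-0.171, 0.004, -0.985]]
force: [0.2, 0.4, -1.5]
grip_width: 0.183
grip_force: 30.1
```

```bash
python3 arc.py -35,-32,-32,-32,-32; python3 - <<'E'
from look import *
p=look(); s=bot.read_state(); R=np.array(s['orientation']); g=np.array(s['tcp_pos'])+163*R[:,2]
# wrench handle yaw from depth
Z=px2w(p,[(u,v) for v in range(195,250) for u in range(185,250)],d=p['depth'][195:250,185:250].ravel()); c=p['image'][195:250,185:250].reshape(-1,3).astype(int)
ok=((c[:,2]-c[:,0])<20)&(abs(Z[:,2]-56.5)<3)&(np.hypot(Z[:,0]-617,Z[:,1]-131)<100)&(np.hypot(Z[:,0]-617,Z[:,1]-131)>30)&(Z[:,0]<617)
d=Z[ok,:2]-[617,131]; print(ok.sum(),'handle yaw',np.degrees(np.arctan2(-d[:,1].mean(),-d[:,0].mean())))
im=p['image'][:,:,::-1]; cv2.imwrite('pics/s4.png',cv2.resize(im[195:255,175:245],(700,600),interpolation=cv2.INTER_CUBIC))
E
```

```text
clock 16.875 yaw -39.01 grasp [524.2 205.4  51.5] dist 119.2 F [ 0.19  0.36 -1.48] M [0.11 0.08 0.5 ]
-35.0 xyz [ 0.2  6.4 -0. ] dr [-0.7  0.  -3.9]
-32.0 xyz [ 0.7 11.1 -0.1] dr [-1.2  0.  -6.9]
-32.0 xyz [ 0.7 11.1 -0.1] dr [-1.2  0.  -6.9]
-32.0 xyz [ 0.7 11.1 -0.1] dr [-1.2  0.  -6.9]
-32.0 xyz [ 0.7 11.1 -0.1] dr [-1.2  0.  -6.9]
clock 16.875 grasp [524.2 205.4  51.5] yaw -39.01 pitch -9.85 F [ 0.19  0.36 -1.48] M [0.11 0.08 0.5 ] ring [615.9 131.1]
handle tilt deg -2.8 top z at grip/ring [57.8 51.9] ring top z [57.2 57.5 57.6]
17 handle yaw -41.47810937757497
```

View pics/s4.png

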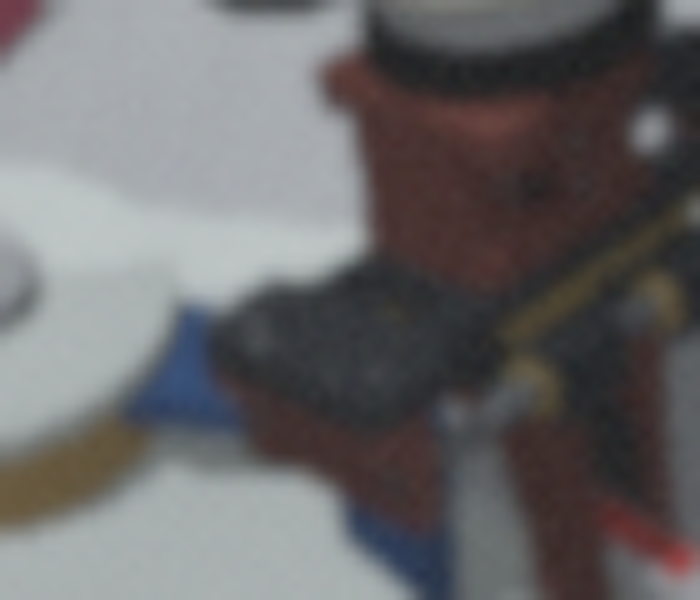

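The gripper hides the ring here at (330,330). The moment of 0.5 N m fits a turning nut. Now back off half the play and lift.

move_arm(plan=[{"grip": 1, "xyz": [0.2, 6.4, 0], "dr": [-0.7, 0, -3.9]}, {"grip": 1, "xyz": [0.7, 11.1, -0.1], "dr": [-1.2, 0, -6.9]}, {"grip": 1, "xyz": [0.7, 11.1, -0.1], "dr": [-1.2, 0, -6.9]}, {"grip": 1, "xyz": [0.7, 11.1, -0.1], "dr": [-1.2, 0, -6.9]}, {"grip": 1, "xyz": [0.7, 11.1, -0.1], "dr": [-1.2, 0, -6.9]}])

```text
clock: 17.55
tcp_pos: [540.4, 179.5, 212.3]
orientation: [[0.836, -0.53, -0.146], [-0.522, -0.848, 0.088], [-0.171, 0.003, -0.985]]
force: [-0.4, 2.6, -1.7]
grip_width: 0.185
grip_force: 30.0
```

```bash
python3 - <<'E'
from arc import *
rows([-32]*5,(617,131),dz=[3,8,14,21,28])
E
```

```text
clock 17.55 yaw -32.01 grasp [516.6 193.8  51.7] dist 118.5 F [-0.44  2.58 -1.66] M [ 0.23 -0.12  0.11]
-32 xyz [-0.5  0.  -3. ] dr [-0.  0. -0.]
-32 xyz [-1.4  0.  -7.9] dr [-0.  0. -0.]
-32 xyz [ -2.4   0.1 -13.8] dr [-0.  0. -0.]
-32 xyz [ -3.6   0.1 -20.7] dr [-0.  0. -0.]
-32 xyz [ -4.8   0.1 -27.6] dr [-0.  0. -0.]
```

move_arm(plan=[{"grip": 1, "xyz": [-0.5, -0.4, -3], "dr": [0, 0, 0]}, {"grip": 1, "xyz": [-1.4, -0.4, -7.9], "dr": [0, 0, 0]}, {"grip": 1, "xyz": [-2.4, -0.4, -13.8], "dr": [0, 0, 0]}, {"grip": 1, "xyz": [-3.6, -0.4, -20.7], "dr": [0, 0, 0]}, {"grip": 1, "xyz": [-4.8, -0.4, -27.6], "dr": [0, 0, 0]}])

```text
clock: 18.18
tcp_pos: [540.7, 179.8, 241.0]
orientation: [[0.836, -0.529, -0.146], [-0.522, -0.848, 0.088], [-0.17, 0.003, -0.985]]
force: [-0.1, -0.3, -2.2]
grip_width: 0.182
grip_force: 30.0
```

```bash
python3 - <<'E'
from arc import *
rows([-23,-13,-3,7,16],(617,131))
E
```

```text
clock 18.175 yaw -32.0 grasp [516.8 194.1  80.4] dist 118.4 F [-0.12 -0.29 -2.25] M [ 0.04 -0.08  0.02]
-23 xyz [ 1.  14.2 -0.1] dr [-1.5  0.  -8.9]
-13 xyz [ 4.6 29.5 -0.7] dr [ -3.2   0.1 -18.7]
-3 xyz [10.8 44.  -1.7] dr [ -4.9   0.1 -28.6]
7 xyz [19.3 57.2 -3.2] dr [ -6.6   0.1 -38.4]
16 xyz [28.9 67.6 -4.8] dr [ -8.2   0.1 -47.3]
```

move_arm(plan=[{"grip": 1, "xyz": [1, 14.2, -0.1], "dr": [-1.5, 0, -8.9]}, {"grip": 1, "xyz": [4.6, 29.5, -0.7], "dr": [-3.2, 0.1, -18.7]}, {"grip": 1, "xyz": [10.8, 44, -1.7], "dr": [-4.9, 0.1, -28.6]}, {"grip": 1, "xyz": [19.3, 57.2, -3.2], "dr": [-6.6, 0.1, -38.4]}, {"grip": 1, "xyz": [28.9, 67.6, -4.8], "dr": [-8.2, 0.1, -47.3]}])

```text
clock: 18.8
tcp_pos: [529.6, 106.4, 240.8]
orientation: [[0.946, 0.281, -0.164], [0.277, -0.96, -0.051], [-0.171, 0.003, -0.985]]
force: [0.6, -0.7, -2.2]
grip_width: 0.184
grip_force: 30.0
```

```bash
python3 - <<'E'
from arc import *
rows([22,27,27,27,27],(617,131),dz=[0,0,-4,-8,-10])
E
```

```text
clock 18.8 yaw 16.31 grasp [502.9  98.1  80.2] dist 118.7 F [ 0.62 -0.72 -2.18] M [-0.04 -0.12 -0.02]
22 xyz [ 0.3  9.  -0. ] dr [-1.   0.  -5.6]
27 xyz [ 1.4 16.9 -0.2] dr [ -1.8   0.  -10.5]
27 xyz [ 2.1 16.9  3.8] dr [ -1.8   0.  -10.5]
27 xyz [ 2.8 16.8  7.7] dr [ -1.8   0.  -10.5]
27 xyz [ 3.1 16.8  9.7] dr [ -1.8   0.  -10.5]
```

move_arm(plan=[{"grip": 1, "xyz": [0.3, 9, 0], "dr": [-1, 0, -5.6]}, {"grip": 1, "xyz": [1.4, 17.8, -0.2], "dr": [-1.9, 0, -11]}, {"grip": 1, "xyz": [2.1, 17.8, 3.8], "dr": [-1.9, 0, -11]}, {"grip": 1, "xyz": [2.8, 17.8, 7.7], "dr": [-1.9, 0, -11]}, {"grip": 1, "xyz": [3.1, 17.8, 9.7], "dr": [-1.9, 0, -11]}])

```text
clock: 19.42
tcp_pos: [535.6, 90.5, 229.9]
orientation: [[0.877, 0.456, -0.153], [0.449, -0.89, -0.081], [-0.173, 0.002, -0.985]]
force: [0.4, 0.2, -1.5]
grip_width: 0.177
grip_force: 30.0
```

```bash
python3 look.py; python3 - <<'E'
from arc import *
rows([28]*5,(617.2,130.8),dz=[-3,-6,-9,-12,-14])
E
```

```text
clock 19.425 grasp [510.7  77.3  69.3] yaw 27.13 pitch -9.94 F [ 0.42  0.16 -1.52] M [ 0.02 -0.09 -0.02] ring [615.7 131.1]
handle tilt deg -0.5 top z at grip/ring [74.  72.9] ring top z [72.5 73.6 74.4]
clock 19.475 yaw 27.15 grasp [510.7  77.3  69.2] dist 119.2 F [-0.7   1.05 -2.73] M [-0.   -0.1   0.04]
28 xyz [0.5 1.4 3. ] dr [-0.1  0.  -0.8]
28 xyz [1.  1.3 5.9] dr [-0.1  0.  -0.8]
28 xyz [1.5 1.3 8.9] dr [-0.1  0.  -0.8]
28 xyz [ 2.1  1.3 11.8] dr [-0.1  0.  -0.8]
28 xyz [ 2.4  1.3 13.8] dr [-0.1  0.  -0.8]
```

move_arm(plan=[{"grip": 1, "xyz": [0.9, 1, 1], "dr": [0, 0, -0.5]}, {"grip": 1, "xyz": [1.5, 1, 4], "dr": [0, 0, -0.5]}, {"grip": 1, "xyz": [2, 1, 7], "dr": [0, 0, -0.5]}, {"grip": 1, "xyz": [2.5, 1, 10], "dr": [0, 0, -0.5]}, {"grip": 1, "xyz": [2.8, 1, 12], "dr": [0, 0, -0.5]}])

```text
clock: 20.1
tcp_pos: [536.9, 89.6, 217.7]
orientation: [[0.872, 0.465, -0.152], [0.458, -0.885, -0.081], [-0.172, 0.001, -0.985]]
force: [-0.3, -0.7, -2.4]
grip_width: 0.177
grip_force: 30.0
```

```bash
python3 look.py
```

```text
clock 20.1 grasp [512.2  76.5  57.2] yaw 27.68 pitch -9.92 F [-0.34 -0.66 -2.43] M [ 0.03 -0.11 -0.01] ring [616.7 131.3]
handle tilt deg -0.3 top z at grip/ring [61.9 61.2] ring top z [60.5 61.7 62.2]
```

Level and already over the hexagon with no resistance, so lower it the rest of the way.

move_arm(plan=[{"grip": 1, "xyz": [0.3, 0, 1.5], "dr": [0, 0, 0]}, {"grip": 1, "xyz": [0.5, 0, 3], "dr": [0, 0, 0]}, {"grip": 1, "xyz": [0.8, 0, 4.5], "dr": [0, 0, 0]}, {"grip": 1, "xyz": [1, 0, 5.6], "dr": [0, 0, 0]}, {"grip": 1, "xyz": [1, 0, 5.6], "dr": [0, 0, 0]}])

```text
clock: 20.78
tcp_pos: [537.0, 89.6, 212.3]
orientation: [[0.872, 0.465, -0.152], [0.458, -0.885, -0.081], [-0.172, 0.001, -0.985]]
force: [-0.1, 0.3, -2.0]
grip_width: 0.178
grip_force: 30.0
```

```bash
python3 look.py;  python3 arc.py 23,18,13,8,3
```

```text
clock 20.775 grasp [512.2  76.4  51.7] yaw 27.68 pitch -9.91 F [-0.15  0.32 -2.04] M [ 0.   -0.08  0.01] ring [616.7 131.3]
handle tilt deg -0.8 top z at grip/ring [56.8 55.2] ring top z [55.4 56.3 56.9]
clock 20.825 yaw 27.68 grasp [512.3  76.4  51.7] dist 118.2 F [-0.66 -0.02 -1.66] M [-0.03 -0.03 -0.03]
23.0 xyz [ 0.4 -7.4 -0.1] dr [ 0.8 -0.   4.6]
18.0 xyz [  1.4 -15.2  -0.3] dr [ 1.7 -0.   9.5]
13.0 xyz [  3.1 -22.8  -0.6] dr [ 2.5 -0.  14.5]
8.0 xyz [  5.5 -30.3  -1. ] dr [ 3.4 -0.  19.4]
3.0 xyz [  8.4 -37.6  -1.5] dr [ 4.2 -0.  24.3]
```

move_arm(plan=[{"grip": 1, "xyz": [0.4, -7.4, -0.1], "dr": [0.8, 0, 4.6]}, {"grip": 1, "xyz": [1.4, -15.2, -0.3], "dr": [1.7, 0, 9.5]}, {"grip": 1, "xyz": [3.1, -22.8, -0.6], "dr": [2.5, 0, 14.5]}, {"grip": 1, "xyz": [5.5, -30.3, -1], "dr": [3.4, 0, 19.4]}, {"grip": 1, "xyz": [8.4, -37.6, -1.5], "dr": [4.2, 0, 24.3]}])

```text
clock: 21.45
tcp_pos: [527.0, 126.9, 212.3]
orientation: [[0.984, 0.051, -0.171], [0.05, -0.999, -0.011], [-0.172, 0.002, -0.985]]
force: [0.5, -0.9, -2.2]
grip_width: 0.176
grip_force: 30.1
```

```bash
python3 arc.py 1,-1,-3,-5,-5
```

```text
clock 21.45 yaw 2.91 grasp [499.  125.   51.8] dist 118.3 F [ 0.46 -0.93 -2.19] M [-0.15 -0.11  0.34]
1.0 xyz [ 0.1 -3.  -0. ] dr [ 0.3 -0.   1.9]
-1.0 xyz [ 0.2 -6.1 -0.1] dr [ 0.7 -0.   3.8]
-3.0 xyz [ 0.5 -9.3 -0.1] dr [ 1.  -0.   5.8]
-5.0 xyz [  0.9 -12.4  -0.2] dr [ 1.4 -0.   7.8]
-5.0 xyz [  0.9 -12.4  -0.2] dr [ 1.4 -0.   7.8]
```

move_arm(plan=[{"grip": 1, "xyz": [0.1, -3, 0], "dr": [0.3, 0, 1.9]}, {"grip": 1, "xyz": [0.2, -6.1, -0.1], "dr": [0.7, 0, 3.8]}, {"grip": 1, "xyz": [0.5, -9.3, -0.1], "dr": [1, 0, 5.8]}, {"grip": 1, "xyz": [0.9, -12.4, -0.2], "dr": [1.4, 0, 7.8]}, {"grip": 1, "xyz": [0.9, -12.4, -0.2], "dr": [1.4, 0, 7.8]}])

```text
clock: 22.08
tcp_pos: [527.2, 139.5, 212.3]
orientation: [[0.981, -0.086, -0.171], [-0.085, -0.996, 0.014], [-0.172, 0.001, -0.985]]
force: [-1.7, -2.0, -2.2]
grip_width: 0.179
grip_force: 30.0
```

```bash
python3 arc.py -6,-7,-8,-9,-9
```

```text
clock 22.075 yaw -4.92 grasp [499.2 141.7  51.7] dist 118.5 F [-1.66 -2.04 -2.2 ] M [-0.13  0.14  0.15]
-6.0 xyz [ 0.  -1.7 -0. ] dr [ 0.2 -0.   1.1]
-7.0 xyz [ 0.1 -3.3 -0. ] dr [ 0.4 -0.   2. ]
-8.0 xyz [ 0.2 -4.9 -0. ] dr [ 0.5 -0.   3. ]
-9.0 xyz [ 0.3 -6.4 -0.1] dr [ 0.7 -0.   4. ]
-9.0 xyz [ 0.3 -6.4 -0.1] dr [ 0.7 -0.   4. ]
```

move_arm(plan=[{"grip": 1, "xyz": [0, -1.7, 0], "dr": [0.2, 0, 1.1]}, {"grip": 1, "xyz": [0.1, -3.3, 0], "dr": [0.4, 0, 2]}, {"grip": 1, "xyz": [0.2, -4.9, 0], "dr": [0.5, 0, 3]}, {"grip": 1, "xyz": [0.3, -6.4, -0.1], "dr": [0.7, 0, 4]}, {"grip": 1, "xyz": [0.3, -6.4, -0.1], "dr": [0.7, 0, 4]}])

```text
clock: 22.7
tcp_pos: [527.9, 145.8, 212.3]
orientation: [[0.973, -0.156, -0.17], [-0.154, -0.988, 0.026], [-0.172, 0.001, -0.985]]
force: [-3.0, -0.4, -1.9]
grip_width: 0.18
grip_force: 30.0
```

```bash
cat >> arc.py <<'E'
s=bot.read_state(); r=np.array(s['tcp_pos'])[:2]/1000-[.617,.131]; print('TORQUE',round(s['ft_torque'][2]+r[0]*s['force'][1]-r[1]*s['force'][0],3))
E
python3 arc.py -10,-11,-11,-12,-12
```

```text
clock 22.7 yaw -8.98 grasp [500.2 150.   51.7] dist 118.6 F [-2.96 -0.43 -1.88] M [-0.16  0.49  0.21]
-10.0 xyz [ 0.  -1.6 -0. ] dr [ 0.2 -0.   1. ]
-11.0 xyz [ 0.1 -3.2 -0. ] dr [ 0.3 -0.   2. ]
-11.0 xyz [ 0.1 -3.2 -0. ] dr [ 0.3 -0.   2. ]
-12.0 xyz [ 0.2 -4.8 -0. ] dr [ 0.5 -0.   3. ]
-12.0 xyz [ 0.2 -4.8 -0. ] dr [ 0.5 -0.   3. ]
TORQUE 0.289
```

move_arm(plan=[{"grip": 1, "xyz": [-0.3, -0.8, 0], "dr": [0.1, 0, 0.5]}, {"grip": 1, "xyz": [-0.4, -1.6, 0], "dr": [0.2, 0, 1]}, {"grip": 1, "xyz": [-0.4, -2.4, 0], "dr": [0.3, 0, 1.5]}, {"grip": 1, "xyz": [-0.4, -3.2, 0], "dr": [0.3, 0, 2]}, {"grip": 1, "xyz": [-0.4, -3.2, 0], "dr": [0.3, 0, 2]}])

```text
clock: 23.32
tcp_pos: [528.3, 149.0, 212.4]
orientation: [[0.967, -0.19, -0.168], [-0.188, -0.982, 0.031], [-0.171, 0.002, -0.985]]
force: [-2.3, -0.9, -2.3]
grip_width: 0.18
grip_force: 30.0
```

```bash
python3 arc.py -12,-13
```

```text
clock 23.325 yaw -10.99 grasp [500.9 154.   51.8] dist 118.6 F [-2.31 -0.9  -2.29] M [-0.19  0.35  0.23]
-12.0 xyz [ 0.  -1.6 -0. ] dr [ 0.2 -0.   1. ]
-13.0 xyz [ 0.1 -3.2 -0. ] dr [ 0.3 -0.   2. ]
TORQUE 0.348
```

move_arm(plan=[{"grip": 1, "xyz": [-0.1, -0.8, 0], "dr": [0.1, 0, 0.5]}, {"grip": 1, "xyz": [-0.2, -1.6, 0], "dr": [0.2, 0, 1]}, {"grip": 1, "xyz": [-0.2, -2.4, 0], "dr": [0.3, 0, 1.5]}, {"grip": 1, "xyz": [-0.2, -3.2, 0], "dr": [0.3, 0, 2]}, {"grip": 1, "xyz": [-0.2, -3.2, 0], "dr": [0.3, 0, 2]}])

```text
clock: 23.95
tcp_pos: [528.9, 152.2, 212.5]
orientation: [[0.96, -0.225, -0.167], [-0.222, -0.974, 0.036], [-0.171, 0.002, -0.985]]
force: [-1.6, -1.3, -2.3]
grip_width: 0.179
grip_force: 30.0
```

```bash
python3 arc.py -14,-15
```

```text
clock 23.95 yaw -13.02 grasp [501.7 158.1  51.9] dist 118.7 F [-1.6  -1.33 -2.31] M [-0.22  0.23  0.25]
-14.0 xyz [ 0.  -1.5 -0. ] dr [ 0.2 -0.   1. ]
-15.0 xyz [ 0.1 -3.1 -0. ] dr [ 0.3 -0.   1.9]
TORQUE 0.399
```

move_arm(plan=[{"grip": 1, "xyz": [-0.1, -0.5, 0], "dr": [0, 0, 0.3]}, {"grip": 1, "xyz": [-0.1, -0.8, 0], "dr": [0.1, 0, 0.5]}, {"grip": 1, "xyz": [-0.1, -1.1, 0], "dr": [0.1, 0, 0.7]}, {"grip": 1, "xyz": [-0.1, -1.1, 0], "dr": [0.1, 0, 0.7]}, {"grip": 1, "xyz": [-0.1, -1.1, 0], "dr": [0.1, 0, 0.7]}])

```text
clock: 24.58
tcp_pos: [529.1, 153.2, 212.5]
orientation: [[0.957, -0.237, -0.166], [-0.234, -0.972, 0.038], [-0.171, 0.003, -0.985]]
force: [-0.6, -0.9, -3.4]
grip_width: 0.178
grip_force: 30.0
```

```bash
python3 arc.py -14,-15
```

```text
clock 24.575 yaw -13.73 grasp [502.  159.4  51.9] dist 118.7 F [-0.56 -0.86 -3.38] M [-0.15  0.04  0.27]
-14.0 xyz [ 0.  -0.4 -0. ] dr [ 0.  -0.   0.3]
-15.0 xyz [ 0. -2. -0.] dr [ 0.2 -0.   1.3]
TORQUE 0.361
```

move_arm(plan=[{"grip": 1, "xyz": [0, -0.5, 0], "dr": [0, 0, 0.3]}, {"grip": 1, "xyz": [0, -1, 0], "dr": [0.1, 0, 0.6]}, {"grip": 1, "xyz": [0, -1.6, 0], "dr": [0.2, 0, 1]}, {"grip": 1, "xyz": [0, -1.6, 0], "dr": [0.2, 0, 1]}, {"grip": 1, "xyz": [0, -1.6, 0], "dr": [0.2, 0, 1]}])

```text
clock: 25.2
tcp_pos: [529.4, 154.8, 212.5]
orientation: [[0.953, -0.254, -0.166], [-0.251, -0.967, 0.041], [-0.171, 0.002, -0.985]]
force: [0.8, -1.6, -3.1]
grip_width: 0.182
grip_force: 30.0
```

```bash
python3 arc.py -15,-16
```

```text
clock 25.2 yaw -14.74 grasp [502.5 161.5  51.9] dist 118.8 F [ 0.83 -1.62 -3.07] M [-0.25 -0.12  0.26]
-15.0 xyz [ 0.  -0.4 -0. ] dr [ 0.  -0.   0.3]
-16.0 xyz [ 0. -2. -0.] dr [ 0.2 -0.   1.2]
TORQUE 0.377
```

move_arm(plan=[{"grip": 1, "xyz": [0, -0.5, 0], "dr": [0, 0, 0.3]}, {"grip": 1, "xyz": [0, -1, 0], "dr": [0.1, 0, 0.6]}, {"grip": 1, "xyz": [0, -1.6, 0], "dr": [0.2, 0, 1]}, {"grip": 1, "xyz": [0, -1.6, 0], "dr": [0.2, 0, 1]}, {"grip": 1, "xyz": [0, -1.6, 0], "dr": [0.2, 0, 1]}])

```text
clock: 25.82
tcp_pos: [529.8, 156.3, 212.5]
orientation: [[0.948, -0.271, -0.165], [-0.268, -0.962, 0.045], [-0.171, 0.002, -0.985]]
force: [1.1, -1.3, -2.6]
grip_width: 0.181
grip_force: 30.0
```

```bash
python3 - <<'E'
from arc import *
from look import *
p=look(); im=p['image'][:,:,::-1]; cv2.imwrite('pics/s5.png',cv2.resize(im[195:255,175:245],(700,600),interpolation=cv2.INTER_CUBIC))
Z=px2w(p,[(u,v) for v in range(195,250) for u in range(185,250)],d=p['depth'][195:250,185:250].ravel()); c=p['image'][195:250,185:250].reshape(-1,3).astype(int)
r=np.hypot(Z[:,0]-617,Z[:,1]-131); ok=((c[:,2]-c[:,0])<20)&(abs(Z[:,2]-56.5)<2.5)&(r<100)&(r>32)&(Z[:,0]<600)
d=Z[ok,:2]-[617,131]; print(ok.sum(),'handle yaw',np.degrees(np.arctan2(-d[:,1].mean(),-d[:,0].mean())))
E
```

```text
TORQUE 0.381
clock 25.825 grasp [503.  163.6  51.9] yaw -15.76 pitch -9.82 F [ 1.13 -1.32 -2.61] M [-0.32 -0.32  0.29] ring [616.6 131.5]
handle tilt deg 72.2 top z at grip/ring [-222.9  145.2] ring top z [55.5 56.3 57.1]
4 handle yaw 11.711267944443629
```

View pics/s5.png

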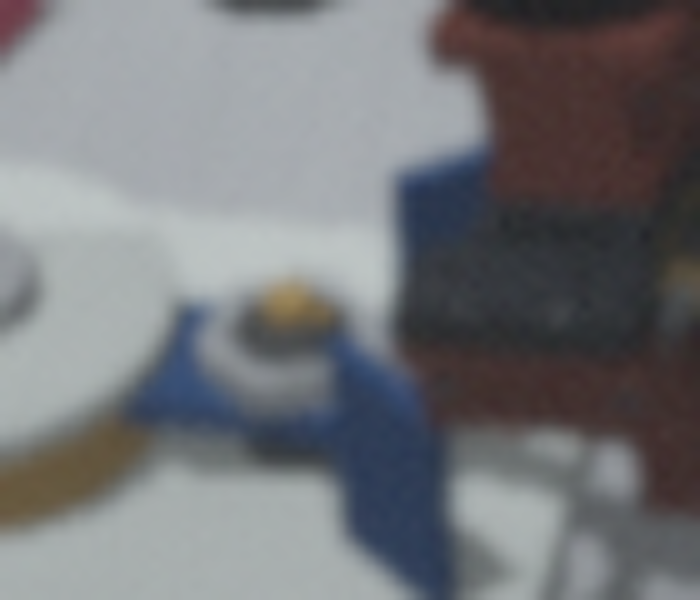

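The ring at (270,345) in the crop is seated flat and the torque is still at the friction level, so I continue in small steps.

move_arm(plan=[{"grip": 1, "xyz": [0, -0.5, 0], "dr": [0, 0, 0.3]}, {"grip": 1, "xyz": [0, -1, 0], "dr": [0.1, 0, 0.6]}, {"grip": 1, "xyz": [0, -1.6, 0], "dr": [0.2, 0, 1]}, {"grip": 1, "xyz": [0, -1.6, 0], "dr": [0.2, 0, 1]}, {"grip": 1, "xyz": [0, -1.6, 0], "dr": [0.2, 0, 1]}])

```text
clock: 26.5
tcp_pos: [530.2, 157.7, 212.5]
orientation: [[0.943, -0.288, -0.164], [-0.284, -0.958, 0.048], [-0.171, 0.002, -0.985]]
force: [2.6, -3.9, -2.7]
grip_width: 0.176
grip_force: 30.0
```

```bash
python3 arc.py -17,-18
```

```text
clock 26.5 yaw -16.77 grasp [503.6 165.5  51.9] dist 118.8 F [ 2.61 -3.88 -2.69] M [-0.53 -0.45  0.35]
-17.0 xyz [ 0.  -0.4 -0. ] dr [ 0.  -0.   0.2]
-18.0 xyz [ 0. -2. -0.] dr [ 0.2 -0.   1.2]
TORQUE 0.613
```

The torque is rising, so this is the stop.

move_arm(plan=[{"grip": 1, "xyz": [0, -0.4, 0], "dr": [0, 0, 0.2]}, {"grip": 1, "xyz": [0, -0.7, 0], "dr": [0.1, 0, 0.4]}, {"grip": 1, "xyz": [0, -1, 0], "dr": [0.1, 0, 0.6]}, {"grip": 1, "xyz": [0, -1, 0], "dr": [0.1, 0, 0.6]}, {"grip": 1, "xyz": [0, -1, 0], "dr": [0.1, 0, 0.6]}])

```text
clock: 27.12
tcp_pos: [530.5, 158.6, 212.5]
orientation: [[0.94, -0.298, -0.163], [-0.294, -0.954, 0.049], [-0.171, 0.002, -0.985]]
force: [3.4, -4.0, -3.3]
grip_width: 0.173
grip_force: 30.0
```

```bash
python3 arc.py -18
```

```text
clock 27.125 yaw -17.38 grasp [503.9 166.7  51.9] dist 118.8 F [ 3.37 -3.95 -3.3 ] M [-0.73 -0.47  0.35]
-18.0 xyz [ 0. -1. -0.] dr [ 0.1 -0.   0.6]
TORQUE 0.595
```

move_arm(plan=[{"grip": 1, "xyz": [0, -0.4, 0], "dr": [0, 0, 0.2]}, {"grip": 1, "xyz": [0, -0.8, 0], "dr": [0.1, 0, 0.5]}, {"grip": 1, "xyz": [0, -1.2, 0], "dr": [0.1, 0, 0.8]}, {"grip": 1, "xyz": [0, -1.2, 0], "dr": [0.1, 0, 0.8]}, {"grip": 1, "xyz": [0, -1.2, 0], "dr": [0.1, 0, 0.8]}])

```text
clock: 27.75
tcp_pos: [530.8, 159.7, 212.5]
orientation: [[0.936, -0.312, -0.163], [-0.307, -0.95, 0.051], [-0.171, 0.003, -0.985]]
force: [2.2, -5.9, -2.8]
grip_width: 0.18
grip_force: 30.1
```

```bash
python3 arc.py -18
```

```text
clock 27.75 yaw -18.18 grasp [504.3 167.9  51.9] dist 118.9 F [ 2.18 -5.93 -2.8 ] M [-0.78 -0.55  0.42]
-18.0 xyz [-0.   0.3  0. ] dr [-0.   0.  -0.2]
TORQUE 0.865
```

move_arm(plan=[{"grip": 1, "xyz": [0, -0.4, 0], "dr": [0, 0, 0.2]}, {"grip": 1, "xyz": [0, -0.7, 0], "dr": [0.1, 0, 0.4]}, {"grip": 1, "xyz": [0, -1, 0], "dr": [0.1, 0, 0.6]}, {"grip": 1, "xyz": [0, -1, 0], "dr": [0.1, 0, 0.6]}, {"grip": 1, "xyz": [0, -1, 0], "dr": [0.1, 0, 0.6]}])

```text
clock: 28.38
tcp_pos: [531.1, 160.5, 212.5]
orientation: [[0.933, -0.321, -0.162], [-0.317, -0.947, 0.052], [-0.171, 0.003, -0.985]]
force: [2.3, -5.6, -1.6]
grip_width: 0.179
grip_force: 30.1
```

```bash
python3 arc.py -18; python3 - <<'E'
from arc import *
bot.get_image('side'); s=bot.read_state(); rows([-18],(617,131))
r=np.array(s['tcp_pos'])[:2]/1000-[.617,.131]; print('T2',s['ft_torque'][2]+r[0]*s['force'][1]-r[1]*s['force'][0])
E
```

```text
clock 28.375 yaw -18.78 grasp [504.6 168.9  51.9] dist 118.9 F [ 2.27 -5.57 -1.56] M [-0.95 -0.42  0.54]
-18.0 xyz [0.  1.2 0. ] dr [-0.1  0.  -0.8]
TORQUE 0.953
TORQUE 0.953
clock 28.425 yaw -18.78 grasp [504.6 168.9  51.8] dist 118.6 F [ 2.   -5.38 -3.46] M [-0.96 -0.54  0.52]
-18 xyz [0.  1.2 0. ] dr [-0.1  0.  -0.8]
T2 0.9208464365778994
```

move_arm(plan=[{"grip": 1, "xyz": [0, -0.4, 0], "dr": [0, 0, 0.2]}, {"grip": 1, "xyz": [0, -0.8, 0], "dr": [0.1, 0, 0.5]}, {"grip": 1, "xyz": [0, -0.8, 0], "dr": [0.1, 0, 0.5]}, {"grip": 1, "xyz": [0, -0.8, 0], "dr": [0.1, 0, 0.5]}, {"grip": 1, "xyz": [0, -0.8, 0], "dr": [0.1, 0, 0.5]}])

```text
clock: 29.05
tcp_pos: [531.3, 161.2, 212.4]
orientation: [[0.93, -0.33, -0.162], [-0.325, -0.944, 0.053], [-0.171, 0.003, -0.985]]
force: [2.9, -6.5, -1.9]
grip_width: 0.181
grip_force: 30.1
```

```bash
python3 arc.py -17,-14,-12,-10.5,-10.5
```

```text
clock 29.05 yaw -19.29 grasp [504.9 169.9  51.8] dist 118.9 F [ 2.88 -6.52 -1.85] M [-0.98 -0.49  0.53]
-17.0 xyz [0.1 3.6 0. ] dr [-0.4  0.  -2.3]
-14.0 xyz [ 0.4  8.4 -0. ] dr [-0.9  0.  -5.2]
-12.0 xyz [ 0.7 11.6 -0.1] dr [-1.2  0.  -7.2]
-10.5 xyz [ 1.  13.9 -0.1] dr [-1.5  0.  -8.7]
-10.5 xyz [ 1.  13.9 -0.1] dr [-1.5  0.  -8.7]
TORQUE 1.0
```

Torque is about 1.0 N m. Back off half the play.

move_arm(plan=[{"grip": 1, "xyz": [0.1, 3.6, 0], "dr": [-0.4, 0, -2.3]}, {"grip": 1, "xyz": [0.4, 8.4, 0], "dr": [-0.9, 0, -5.2]}, {"grip": 1, "xyz": [1, 13.9, -0.1], "dr": [-1.5, 0, -8.7]}, {"grip": 1, "xyz": [1.5, 18.6, -0.2], "dr": [-2, 0, -11.8]}, {"grip": 1, "xyz": [1.5, 18.6, -0.2], "dr": [-2, 0, -11.8]}])

```text
clock: 29.68
tcp_pos: [526.6, 143.8, 212.5]
orientation: [[0.977, -0.129, -0.17], [-0.127, -0.992, 0.022], [-0.171, 0.0, -0.985]]
force: [1.7, -0.2, -2.4]
grip_width: 0.177
grip_force: 30.0
```

```bash
python3 - <<'E'
from arc import *
rows([-7]*5,(617,131),dz=[3,8,15,23,32])
E
```

```text
TORQUE -0.036
clock 29.675 yaw -7.43 grasp [498.9 147.4  51.9] dist 119.2 F [ 1.71 -0.21 -2.43] M [-0.12 -0.43 -0.03]
-7 xyz [-0.5  0.7 -3. ] dr [-0.1  0.  -0.4]
-7 xyz [-1.4  0.7 -7.9] dr [-0.1  0.  -0.4]
-7 xyz [ -2.6   0.7 -14.8] dr [-0.1  0.  -0.4]
-7 xyz [ -3.9   0.7 -22.7] dr [-0.1  0.  -0.4]
-7 xyz [ -5.5   0.7 -31.5] dr [-0.1  0.  -0.4]
```

Free. Lift off.

move_arm(plan=[{"grip": 1, "xyz": [0, 0, -3], "dr": [0, 0, 0]}, {"grip": 1, "xyz": [-0.9, 0, -7.9], "dr": [0, 0, 0]}, {"grip": 1, "xyz": [-2.1, 0, -14.8], "dr": [0, 0, 0]}, {"grip": 1, "xyz": [-4, 0, -26], "dr": [0, 0, 0]}, {"grip": 1, "xyz": [-8, 0, -50], "dr": [0, 0, 0]}])

```text
clock: 30.3
tcp_pos: [526.5, 143.6, 263.3]
orientation: [[0.977, -0.128, -0.173], [-0.126, -0.992, 0.02], [-0.174, 0.002, -0.985]]
force: [1.2, 0.2, -0.9]
grip_width: 0.181
grip_force: 30.0
```

```bash
cat > place.py <<'E'
import sys; from h import *
def place(z,pitch=-9.9):
    # grasp target: ring at rest (75,0)
    ry=1.8; wy=3.0; rc=np.array([490,-226.5])+75*np.array([np.cos(np.radians(ry)),np.sin(np.radians(ry))])
    g=rc-118.3*np.array([np.cos(np.radians(wy)),np.sin(np.radians(wy))])
    s=bot.read_state(); R=np.array(s['orientation']); p=np.array(s['tcp_pos'])
    c,si=np.cos(np.radians(wy)),np.sin(np.radians(wy)); G=np.array([[c,si,0],[si,-c,0],[0,0,-1.]])@cv2.Rodrigues(np.array([0,np.radians(pitch),0]))[0]
    t=np.r_[g,z]-163*G[:,2]
    print('clock',s['clock'],'tcp',np.round(p,1),'grasp',np.round(p+163*R[:,2],1),'goal grasp',np.round(g,1),'F',np.round(s['force'],2),'M',np.round(s['ft_torque'],2))
    print('xyz',np.round(R.T@(t-p),1),'dr',np.round(np.degrees(cv2.Rodrigues(R.T@G)[0].ravel()),2))
place(float(sys.argv[1]))
E
python3 place.py 110; python3 - <<'E'
from h import *
p=bot.get_image('top'); v=p['image'][140:160,195:215]; print(bot.cut_out(p,'nut')[:1] and 'nut seen')
E
```

```text
clock 30.3 tcp [526.5 143.6 263.3] grasp [498.3 146.9 102.8] goal grasp [ 446.8 -230.3] F [ 1.18  0.21 -0.88] M [-0.   -0.02 -0.  ]
xyz [ -4.8 376.   -5.8] dr [ -1.69   0.12 -10.19]
nut seen
```

move_arm(plan=[{"grip": 1, "xyz": [0, 30, -15], "dr": [0, 0, 0]}, {"grip": 1, "xyz": [0, 85, -20], "dr": [-0.3, 0, -2]}, {"grip": 1, "xyz": [-1, 145, -20], "dr": [-0.7, 0, -4]}, {"grip": 1, "xyz": [-2, 205, -20], "dr": [-1, 0, -6]}, {"grip": 1, "xyz": [-3, 260, -20], "dr": [-1.4, 0, -8]}])

```text
clock: 31.02
tcp_pos: [493.9, -116.1, 283.4]
orientation: [[0.985, 0.015, -0.171], [0.014, -1.0, -0.004], [-0.172, 0.001, -0.985]]
force: [1.2, -1.0, -2.7]
grip_width: 0.181
grip_force: 30.0
```

```bash
python3 place.py 60
```

```text
clock 31.025 tcp [ 493.9 -116.1  283.4] grasp [ 465.9 -116.7  122.8] goal grasp [ 446.8 -230.3] F [ 1.15 -0.98 -2.71] M [-0.03 -0.12  0.04]
xyz [ -9.6 112.4  65.6] dr [-0.3  -0.02 -2.13]
```

move_arm(plan=[{"grip": 1, "xyz": [-4, 45, 5], "dr": [0, 0, -1]}, {"grip": 1, "xyz": [-8, 95, 20], "dr": [-0.3, 0, -2.1]}, {"grip": 1, "xyz": [-9.6, 112.4, 45], "dr": [-0.3, 0, -2.1]}, {"grip": 1, "xyz": [-9.6, 112.4, 65.6], "dr": [-0.3, 0, -2.1]}, {"grip": 1, "xyz": [-9.6, 112.4, 65.6], "dr": [-0.3, 0, -2.1]}])

```text
clock: 31.65
tcp_pos: [474.2, -226.8, 219.2]
orientation: [[0.983, 0.05, -0.175], [0.05, -0.999, -0.006], [-0.175, -0.002, -0.985]]
force: [-0.2, -0.4, -1.8]
grip_width: 0.181
grip_force: 30.0
```

```bash
python3 place.py 37; python3 - <<'E'
from h import *
p=bot.get_image('side'); g=box(np.ones((384,512),bool),215,150,300,190); X,uv=cloud(p,g); c=p['image'][uv[:,1],uv[:,0]].astype(int)
w=(X[:,2]>48)&(X[:,2]<72)&(abs(c[:,0]-c[:,2])<25)&(X[:,0]>455)&(X[:,0]<600)
f=np.polyfit(X[w,0],X[w,2],1); print(w.sum(),'tilt',np.degrees(np.arctan(f[0])),'z at grip/ring',np.polyval(f,[447,565]))
E
```

```text
clock 31.65 tcp [ 474.2 -226.8  219.2] grasp [ 445.7 -227.8   58.7] goal grasp [ 446.8 -230.3] F [-0.19 -0.37 -1.8 ] M [ 0.02 -0.04  0.04]
xyz [ 4.3  2.2 21.2] dr [-0.16  0.17 -0.11]
210 tilt -0.809761552586648 z at grip/ring [60.43302028 58.76521461]
```

move_arm(plan=[{"grip": 1, "xyz": [1.5, 2.2, 6], "dr": [0, 0, 0]}, {"grip": 1, "xyz": [2.8, 2.2, 12], "dr": [0, 0, 0]}, {"grip": 1, "xyz": [3.8, 2.2, 17], "dr": [0, 0, 0]}, {"grip": 1, "xyz": [4.3, 2.2, 21], "dr": [0, 0, 0]}, {"grip": 1, "xyz": [4.3, 2.2, 21.5], "dr": [0, 0, 0]}])

```text
clock: 32.33
tcp_pos: [476.0, -229.2, 198.5]
orientation: [[0.984, 0.051, -0.172], [0.05, -0.999, -0.009], [-0.172, -0.0, -0.985]]
force: [-0.0, 0.9, -2.0]
grip_width: 0.18
grip_force: 30.0
```

```bash
python3 place.py 36
```

```text
clock 32.325 tcp [ 476.  -229.2  198.5] grasp [ 448.  -230.6   38. ] goal grasp [ 446.8 -230.3] F [-0.04  0.86 -1.99] M [ 0.01 -0.12 -0.02]
xyz [-0.8 -0.4  2.1] dr [-0.02  0.   -0.07]
```

move_arm(plan=[{"grip": 1, "xyz": [0, 0, 1], "dr": [0, 0, 0]}, {"grip": 1, "xyz": [0, 0, 1.9], "dr": [0, 0, 0]}, {"grip": 1, "xyz": [0, 0, 1.9], "dr": [0, 0, 0]}, {"grip": 0.6, "xyz": [0, 0, 1.9], "dr": [0, 0, 0]}, {"grip": 0.6, "xyz": [0, 0, 1.9], "dr": [0, 0, 0]}])

```text
clock: 32.95
tcp_pos: [476.0, -229.4, 197.2]
orientation: [[0.984, 0.051, -0.171], [0.05, -0.999, -0.009], [-0.171, 0.001, -0.985]]
force: [-0.9, 0.3, -0.2]
grip_width: 0.365
grip_force: 0.0
```

move_arm(plan=[{"grip": 0.4, "xyz": [0, 0, 0], "dr": [0, 0, 0]}, {"grip": 0.4, "xyz": [-2, 0, -12], "dr": [0, 0, 0]}, {"grip": 0.4, "xyz": [-6, 0, -35], "dr": [0, 0, 0]}, {"grip": 0.4, "xyz": [-15, 0, -80], "dr": [0, 0, 0]}, {"grip": 0.4, "xyz": [-25, 0, -130], "dr": [0, 0, 0]}])

```text
clock: 33.58
tcp_pos: [473.1, -229.2, 331.0]
orientation: [[0.984, 0.051, -0.172], [0.05, -0.999, -0.008], [-0.172, -0.0, -0.985]]
force: [0.4, -1.2, -0.1]
grip_width: 0.6
grip_force: 0.0
```

move_arm(plan=[{"grip": 0.2, "xyz": [-40, 20, -10], "dr": [0, 0, 0]}, {"grip": 0.2, "xyz": [-80, 50, -15], "dr": [0, 0, 0]}, {"grip": 0.2, "xyz": [-110, 100, -20], "dr": [0, 0, 0]}, {"grip": 0.2, "xyz": [-110, 150, -20], "dr": [0, 0, 0]}, {"grip": 0.2, "xyz": [-110, 200, -20], "dr": [0, 0, 0]}])

```text
clock: 34.2
tcp_pos: [378.2, -435.9, 369.4]
orientation: [[0.984, 0.05, -0.17], [0.049, -0.999, -0.01], [-0.17, 0.001, -0.985]]
force: [1.0, 1.2, 0.1]
grip_width: 0.802
grip_force: 0.0
```

```bash
python3 - <<'E'
from h import *
p=bot.get_image('top'); a=p['image'][:,:,::-1]
x=cv2.resize(a[140:260,280:380],None,fx=4,fy=4,interpolation=cv2.INTER_CUBIC); y=cv2.resize(a[133:163,192:217],None,fx=16,fy=16,interpolation=cv2.INTER_CUBIC)
cv2.imwrite('pics/end.png',cv2.hconcat([x,y]))
s=bot.read_state(); print(s['clock'],s['tcp_pos'],s['force'])
H=hsv(p); X,uv=cloud(p,box(np.ones((384,512),bool),300,145,360,255)); col=H[uv[:,1],uv[:,0]]
w=(X[:,2]>35)&(X[:,2]<55)&(((col[:,1]<60)&(col[:,2]>110))|((col[:,0]<6)|(col[:,0]>172))&(col[:,1]>120))
q=px2w(p,uv[w],z=42)[:,:2]; hd=uv[w][:,1]>182; c,v,_=axis(q[hd]); t=(q-c)@v; print(w.sum(),'yaw',np.degrees(np.arctan2(v[1],v[0])),'ring',c+v*(t.max()+1.4-23),c+v*(t.min()-1.4+210),'z',np.median(X[w,2]))
E
```

```text
34.25 [ 378.8587351  -441.88730958  369.51351734] [ 1.88414437 -5.87552678  1.07402878]
433 yaw 2.9439497685792975 ring [ 565.65665398 -225.14667527] [ 564.86244062 -225.18751919] z 42.26885219404858
```

View pics/end.png

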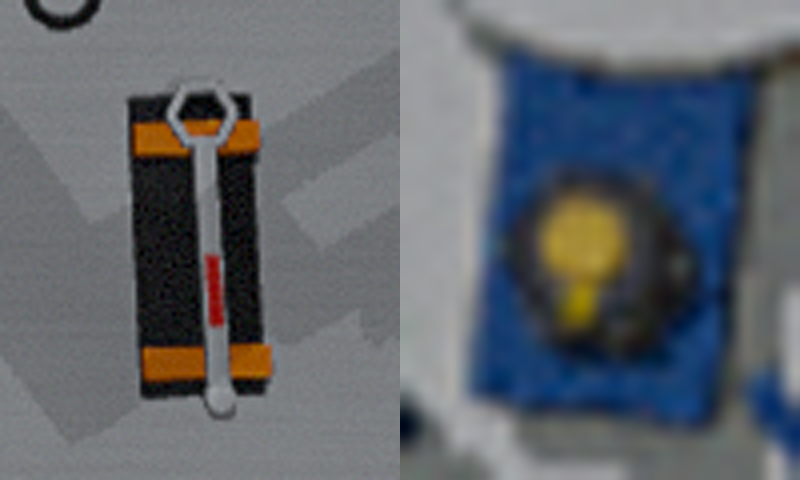

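The spanner lies centred on both orange bars (ring at about (565,-225), yaw 2.9°). The yellow mark at (578,305) points down the strap, to the cell's -x, so the nut is home. Now I hand the job in.

```bash
python3 -c "
from bench import bot
print(bot.close_job())"
```

```text
the job is handed in; nothing more can be done
None
```

I turned the nut to its hard stop, pulled it to about 1.0 N m by the wrist sensor, laid the spanner back on both orange bars and handed the job in at about 34 s; no verdict came back.

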